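# Vacuum-seal the day's sample jars

## Robot

A 7-joint arm with a two-finger parallel gripper is mounted at the origin on a cart in front of the work surface, level with it; the furniture and walls round the work are solid. World frame = base frame: x ahead of the robot, y to its left, z up, the work surface at z = 0. Lengths are in m, angles in rad, forces in N, time in s.
With the tool pointing down it reaches from about 0.4 to 0.875 m from the base axis. Payload 19.3 kg.
Tool frame: the origin (TCP) lies at the very end of the fingers, on their centre line; the grasp point (between the pads) lies 19 mm behind it; z points along the fingers, y is the line along which they close (so a half turn about z gives the same grasp; the last joint's range is limited). The gripper opens to 85 mm and grips with 20 to 120 N. Pads are 22 mm wide; open, the fingers measure 114 mm over their backs; the gripper's body (76 mm by 85 mm) begins 54 mm behind the grasp point. The pads swing forward as they close: fully open they stand 13 mm farther back than shut.
Start: joints at [1.125, 0.521, -0.036, 1.599, 0.021, 1.021, -0.113], TCP at [0.229, -0.581, 0.231] pointing down, gripper open.
Joint ranges: [-2.91, 2.91], [-0.3, 2.13], [-1.5, 1.42], [0.17, 2.43], [-1.26, 4.41], [0.16, 1.93], [-2.52, 2.52]. Speed limits (rad/s): [1.89, 1.89, 2.39, 2.39, 3.01, 3.01, 3.01].

## Interface

Orientations are given as [roll, pitch, yaw] about the fixed x, y, z axes, in that order (R = Rz(yaw) Ry(pitch) Rx(roll)).
In Python, from workcell import bot gives the robot as it stands.
- The arm moves only by the shell command python3 -m crank 'ROWS' [FORCE]. ROWS is a JSON object of lists of equal length, an entry for each row: "travel": the shift along the world's x, y, z in cm, a list of three; "turn": the turn, a rotation vector about the world's x, y, z in degrees, a list of three; "gripper": the closure, from 0 (fully open) to 1 (shut). A call has exactly 5 rows; each row is the pose to reach, as a shift and turn from the pose commanded when the call began; what a row does not reach only later rows make up. A row lasts 1/10 s, in which the tool goes at most 50 mm and 8.59 degrees, less where a joint would pass 70% of its speed; a pose out of reach is approached as far as the arm can. A call with a gripper value outside its range is refused whole. The fingers move at their own pace and stop on an object; FORCE is the grip in N (left out, the last holds). Time passes only in rows, so rows that repeat a pose let the fingers close, or fill a call up. It gives the time, the measured TCP pose, the force, the opening and the grip force at its end, in the units of the state.
- bot.observe(): the state, without advancing time (a new reading comes with each control period).
- bot.grab_frame(name): name is "scene" or "top"; returns a dict with "pixels" (480x640x3 uint8, red, green, blue), "fx", "fy", "cx", "cy" (pixels), "dist" ([k1, k2, p1, p2, k3] as OpenCV has them; the pictures are not rectified), "extrinsics" (4x4, takes a point from world to camera coordinates). Camera axes: x right, y down, z forward; pixel columns grow to the right and rows downward; lengths in m; the calibration is good to about 2 mm. A picture is of the moment at which its call begins. There is no depth.
- bot.job_done(): hands the job in; it is judged then, once.
The state is a dict: "clock": time; "qpos": joint angles; "qd": joint speeds; "joint_efforts": joint torques, N m; "position": TCP position; "tool_rot": TCP orientation; "force": force on the tool from outside, world axes, zero at the start; "moment": the same for the moment, N m; "grip_width": finger opening in m; "finger_force": force on a finger pad.
Only numpy, scipy, OpenCV 4.12 (cv2) and the standard library are available. Lean on these libraries where they do the work, as an engineer would, in place of code of your own. Each camera call takes 0.05 s, during which the arm holds its last target. There are 200 camera calls.

## Task

Vacuum-seal the day's samples: stand each of the two or three sample jars beside the jar sealer (not those at the back by the sample box) fully down and upright in a socket of its own on it, swinging that socket's clamp lever open first, and then press every clamp lever fully down, empty sockets included. Only when all levers are down, twist the start key clockwise to its stop and let it spring back. Leave the other things on the table where they are.

Things in the scene. Friction and masses are not known exactly. Their poses are not given: they have to be found in the camera images.
- sealer: fixed three-place jar vacuum sealer, steel deck 150 x 410 mm, top 30 mm above the table. Origin at table height; x from its front (handles) to its back (hinges), y to its left, z up. Sockets in a row at x = 0, y = +150 (left), +40 (middle), -70 mm (right). Right end, y = -135 to -209 mm: a plate 57 mm high with the start key and, from x = 49 mm back, a pump housing 104 mm high with a gauge
- socket_left (a point): centre of the left socket's floor, 30 mm above the table; axes as the sealer's. The socket is a collar 14 mm high, 70 mm wide inside, 82 mm outside. Its lever must be at 1.8 rad or more to leave room for a gripper loading a jar from above. 64 mm behind this point (+x) two hinge cheeks, 30 mm over all along y and 22 mm along x, rise to 131 mm above the table
- lever_left (a joint): clamp lever of the left socket, rad: 0 fully down (rubber pad presses on the lid of a seated jar; a badly seated jar keeps it from closing), 2.0 open at its stop, 25 degrees beyond upright. Hinge axis along the sealer's y at x = 64, z = 119.5 mm; at 0 the lever points to -x, and it rises as the value grows. Stiff hinge: stays where it is left, takes about 2 N at the handle
- grip_left (a point): middle of the left lever's black handle, 124 mm from the hinge axis on the lever's centre line. The handle reaches from 95 to 157 mm from the hinge, is 18 mm wide along the hinge axis and 15 mm thick; pinched across the 18 mm it can turn between the fingers as the lever swings
- socket_middle (a point): centre of the middle socket's floor, 30 mm above the table; axes as the sealer's. The socket is a collar 14 mm high, 70 mm wide inside, 82 mm outside. Its lever must be at 1.8 rad or more to leave room for a gripper loading a jar from above. 64 mm behind this point (+x) two hinge cheeks, 30 mm over all along y and 22 mm along x, rise to 131 mm above the table
- lever_middle (a joint): clamp lever of the middle socket, rad: 0 fully down (rubber pad presses on the lid of a seated jar; a badly seated jar keeps it from closing), 2.0 open at its stop, 25 degrees beyond upright. Hinge axis along the sealer's y at x = 64, z = 119.5 mm; at 0 the lever points to -x, and it rises as the value grows. Stiff hinge: stays where it is left, takes about 2 N at the handle
- grip_middle (a point): middle of the middle lever's black handle, 124 mm from the hinge axis on the lever's centre line. The handle reaches from 95 to 157 mm from the hinge, is 18 mm wide along the hinge axis and 15 mm thick; pinched across the 18 mm it can turn between the fingers as the lever swings
- socket_right (a point): centre of the right socket's floor, 30 mm above the table; axes as the sealer's. The socket is a collar 14 mm high, 70 mm wide inside, 82 mm outside. Its lever must be at 1.8 rad or more to leave room for a gripper loading a jar from above. 64 mm behind this point (+x) two hinge cheeks, 30 mm over all along y and 22 mm along x, rise to 131 mm above the table
- lever_right (a joint): clamp lever of the right socket, rad: 0 fully down (rubber pad presses on the lid of a seated jar; a badly seated jar keeps it from closing), 2.0 open at its stop, 25 degrees beyond upright. Hinge axis along the sealer's y at x = 64, z = 119.5 mm; at 0 the lever points to -x, and it rises as the value grows. Stiff hinge: stays where it is left, takes about 2 N at the handle
- grip_right (a point): middle of the right lever's black handle, 124 mm from the hinge axis on the lever's centre line. The handle reaches from 95 to 157 mm from the hinge, is 18 mm wide along the hinge axis and 15 mm thick; pinched across the 18 mm it can turn between the fingers as the lever swings
- start_key (a joint): spring-return start key, rad: 0 at rest, grows as it is twisted clockwise seen from above, 1.2 at its stop; takes about 0.03 N m to start and 0.11 N m at the stop; springs back when let go
- key_grip (a point): on the key's vertical axis (x = -8, y = -172 mm on the sealer), halfway up its grip bar: at rest the bar is 46 mm long along the sealer's x and 12 mm thick along y, its top 90 mm and this point 78 mm above the table; turns with the key
- sample_jar_1: closed sample jar (brown filling, pale lid), 62 mm across, 75 mm tall, 0.1 to 0.25 kg, may be absent; origin under its centre, z up
- sample_jar_2: closed sample jar (pale filling, red lid), 62 mm across, 75 mm tall, 0.1 to 0.25 kg, may be absent; origin under its centre, z up
- sample_jar_3: closed sample jar (brown filling, pale lid), 62 mm across, 75 mm tall, 0.1 to 0.25 kg, may be absent; origin under its centre, z up
- kitchen_timer: red and white wind-up kitchen timer, 66 mm across, 57 mm tall; origin under its centre; a bystander
- salt_shaker: glass salt shaker, 44 mm across, 90 mm tall; origin under its centre; a bystander
- mug_1: white dotted mug, 82 mm across, 91 mm tall, with a handle; origin under its centre; a bystander
- marker_pen: blue and white marker pen, 135 mm long, 16 mm thick, lying flat; origin under its middle; a bystander
Not all that is in view belongs to the job. Leave any green or turquoise look-alike of the sample_jar_3 alone.

How it is judged:
On the way, in this order (a step that is already met when the one before it is completed fails the run):
1. every jar stands in a socket and all three levers are down (((horizontal distance between sample_jar_1 and socket_left below 0.007 m and z of sample_jar_1 in the frame of socket_left below 0.004 m and angle between sample_jar_1's own z axis and vertical below 0.07 rad) or (horizontal distance between sample_jar_1 and socket_middle below 0.007 m and z of sample_jar_1 in the frame of socket_middle below 0.004 m and angle between sample_jar_1's own z axis and vertical below 0.07 rad) or (horizontal distance between sample_jar_1 and socket_right below 0.007 m and z of sample_jar_1 in the frame of socket_right below 0.004 m and angle between sample_jar_1's own z axis and vertical below 0.07 rad)) and ((horizontal distance between sample_jar_2 and socket_left below 0.007 m and z of sample_jar_2 in the frame of socket_left below 0.004 m and angle between sample_jar_2's own z axis and vertical below 0.07 rad) or (horizontal distance between sample_jar_2 and socket_middle below 0.007 m and z of sample_jar_2 in the frame of socket_middle below 0.004 m and angle between sample_jar_2's own z axis and vertical below 0.07 rad) or (horizontal distance between sample_jar_2 and socket_right below 0.007 m and z of sample_jar_2 in the frame of socket_right below 0.004 m and angle between sample_jar_2's own z axis and vertical below 0.07 rad)) and ((horizontal distance between sample_jar_3 and socket_left below 0.007 m and z of sample_jar_3 in the frame of socket_left below 0.004 m and angle between sample_jar_3's own z axis and vertical below 0.07 rad) or (horizontal distance between sample_jar_3 and socket_middle below 0.007 m and z of sample_jar_3 in the frame of socket_middle below 0.004 m and angle between sample_jar_3's own z axis and vertical below 0.07 rad) or (horizontal distance between sample_jar_3 and socket_right below 0.007 m and z of sample_jar_3 in the frame of socket_right below 0.004 m and angle between sample_jar_3's own z axis and vertical below 0.07 rad)) and value of joint each of lever_left, lever_middle, lever_right below 0.08 rad), for 0.2 s.
2. the start key is twisted to its stop (value of joint start_key above 1.1 rad), for 0.1 s.
At the end, for the whole second after the job is handed in: each jar that is there stands upright (within 4 degrees) on the floor of a socket, within 7 mm of its centre; all three levers are within 0.08 rad of fully down; the key has been at its stop (over 1.1 rad) after that and is back at rest (under 0.08 rad) (all of step 1 and value of joint start_key below 0.08 rad and linear speed of each of sample_jar_1, sample_jar_2, sample_jar_3 below 0.02 m/s); the robot touches nothing.
It fails at once if the key is twisted while a lever is up (value of joint start_key above 0.3 rad and value of joint any of lever_left, lever_middle, lever_right above 0.15 rad).
It fails at once if a bystander is pushed more than 30 mm from its place (distance of any of kitchen_timer, salt_shaker, mug_1, marker_pen from where it was at the start of the episode above 0.03 m).
Of sample_jar_1, sample_jar_2, sample_jar_3 only 2 to 3 are there at a start; the rules pass over those that are not, and their reading is None.
At some moment in a run one of sample_jar_1, sample_jar_2, sample_jar_3 may be knocked a few centimetres aside while the robot is not near it.
Once in a run the grip may slacken for a moment while it holds something.
It also fails if it takes over 210 s, if anything falls off the work surface, if the arm or the gripper's body presses on something with over 40 N, if the wrist force passes 120 N, or if a joint passes its speed limit or range.

## Working session

There is one attempt and no reset: what is moved stays moved. The work goes in short steps, Python scripts to look and compute and a shell command to move; the robot and the scene stay as the last step left them, time stands still between calls to the robot, and variables do not carry over. Pictures are saved under pics/ and viewed, at most 14 in all, crops included, and the job is handed in when it is done.

```bash
ls; mkdir -p pics; python3 - <<'E'
from workcell import bot
import cv2,json,numpy as np
print(bot.observe())
for n in("scene","top"):
    f=bot.grab_frame(n); cv2.imwrite(f"pics/{n}0.png",f["pixels"][:,:,::-1])
    print(n,f["fx"],f["fy"],f["cx"],f["cy"],f["dist"]); print(np.round(f["extrinsics"],4).tolist())
E
```

```text
pics
{'clock': 0.0, 'qpos': array([ 1.12481821,  0.52204344, -0.0363158 ,  1.60000478,  0.02119177,
        1.02111236, -0.11279863]), 'qd': array([-0.0007134 , -0.00027647,  0.00038191, -0.00118527,  0.00034246,
       -0.00129728, -0.00256257]), 'joint_efforts': array([ 5.07363748e-04, -9.27119064e+01,  1.97984509e+00, -3.69944322e+01,
        1.77132612e-02,  8.25872499e-03, -1.27956368e-04]), 'position': array([ 0.22920653, -0.58108294,  0.23070869]), 'tool_rot': array([-3.14041243e+00,  8.39409564e-05,  3.75755143e-01]), 'force': array([-0.50182727,  1.07648828,  0.06201907]), 'moment': array([ 0.03786064, -0.03354802,  0.0237032 ]), 'finger_force': 0.0, 'grip_width': 0.08528002649322826}
scene 474.7278701260907 474.7278701260907 317.91690345938423 247.02635412152625 [0.00322751 0.         0.         0.         0.        ]
[[0.8825, -0.4702, 0.0109, -0.4572], [-0.1769, -0.3533, -0.9186, 0.2119], [0.4357, 0.8088, -0.395, 1.352], [0.0, 0.0, 0.0, 1.0]]
top 595.0571827043358 595.0571827043358 323.97937825349976 239.61275877883915 [0.0544213 0.        0.        0.        0.       ]
[[0.0145, -0.9997, -0.0171, 0.0573], [-0.9971, -0.0132, -0.0744, 0.5386], [0.0742, 0.0181, -0.9971, 1.6399], [0.0, 0.0, 0.0, 1.0]]
```

View pics/scene0.png

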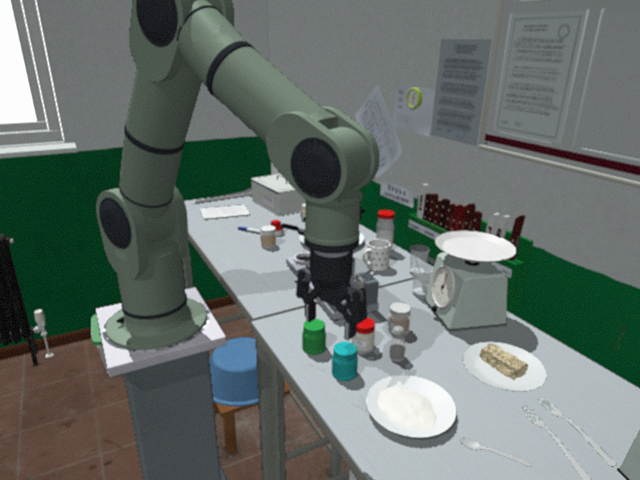

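View pics/top0.png

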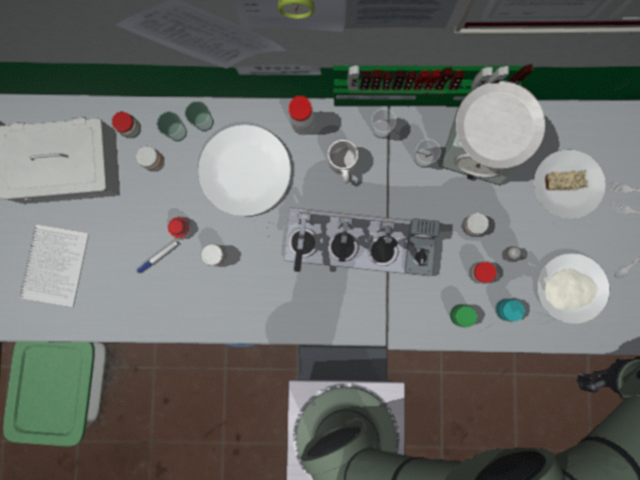

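The scene view shows the arm and the right-hand jars: red lid at about (366,330), pale lid at (400,318). The top view shows the sealer at (360,243), with candidate jars at (477,224) pale, (485,272) red and (212,255) pale. The red object at (178,227) is probably the timer, and the look-alikes are at (465,315) and (511,309). I'll zoom in.

```bash
python3 - <<'E'
import cv2,numpy as np
t=cv2.imread("pics/top0.png"); s=cv2.imread("pics/scene0.png")
z=lambda a,w,h:cv2.resize(a,(w,h),interpolation=cv2.INTER_CUBIC)
a=z(t[195:285,275:455],800,400); b=z(t[200:285,130:250],280,200); c=z(t[200:290,450:540],200,200); d=z(s[205:265,225:345],320,200)
cv2.imwrite("pics/m0.png",np.vstack([a,np.hstack([b,c,d])]))
E
```

```text
(no output)
```

View pics/m0.png

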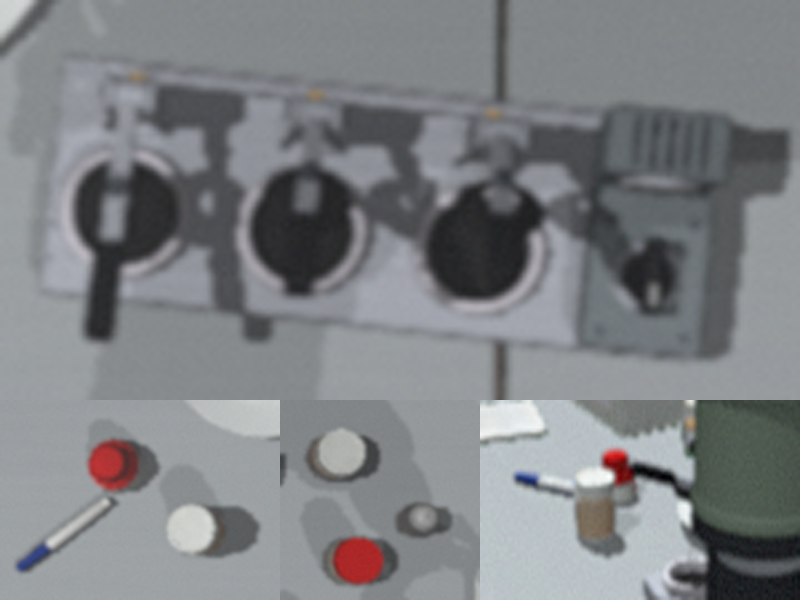

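The sealer crop shows the left lever down, the middle one half up and the right one near upright, with the key at the right. The red and white timer is at (178,227), next to the pale jar at (212,255). The jars on the right are pale at (477,224) and red at (485,272). Next I'll measure them.

```bash
cat > h.py <<'E'
import cv2,numpy as np
from scipy.optimize import least_squares
from workcell import bot
def ray(f,uv):
    K=np.array([[f["fx"],0,f["cx"]],[0,f["fy"],f["cy"]],[0,0,1]])
    p=cv2.undistortPoints(np.float64(uv).reshape(-1,1,2),K,np.float64(f["dist"]))[:,0]
    E=np.array(f["extrinsics"]);R,t=E[:3,:3],E[:3,3]
    return -R.T@t,np.c_[p,np.ones(len(p))]@R
def onz(f,uv,z):
    c,d=ray(f,uv); return (c+d*((z-c[2])/d[:,2])[:,None])[:,:2]
def proj(f,P):
    E=np.array(f["extrinsics"]);K=np.array([[f["fx"],0,f["cx"]],[0,f["fy"],f["cy"]],[0,0,1]])
    return cv2.projectPoints(np.float64(P).reshape(-1,1,3),cv2.Rodrigues(E[:3,:3])[0],E[:3,3],K,np.float64(f["dist"]))[0][:,0]
def lids(f,z=.075):
    a=f["pixels"].astype(int);r,g,b=a[...,0],a[...,1],a[...,2]
    out=[]
    for n,m in(("red",(r>120)&(g<80)&(b<80)),("pale",(a.min(2)>175)&(a.max(2)-a.min(2)<40))):
        k,l,s,c=cv2.connectedComponentsWithStats(m.astype(np.uint8))
        for i in range(1,k):
            if 150<s[i,4]<900:
                x,y,w,h=s[i,:4]; out.append((n,c[i].round(1).tolist(),s[i,:5].tolist(),onz(f,[c[i]],z)[0].round(4).tolist()))
    return out
E
python3 - <<'E'
from h import *
f=bot.grab_frame("top")
for o in lids(f):print(o)
a=f["pixels"].astype(int)
S={}
for n,c in(("L",(303,243)),("M",(343,247)),("R",(384,250))):
    yy,xx=np.mgrid[c[1]-18:c[1]+19,c[0]-19:c[0]+20]
    v=a[yy,xx]; m=(v.sum(2)>np.percentile(v.sum(2),90))
    P=onz(f,np.c_[xx[m],yy[m]],.044); c0=onz(f,[c],.03)[0]
    r=least_squares(lambda q:np.hypot(*(P-q).T)-.038,c0,loss="soft_l1",f_scale=.002)
    S[n]=r.x; print(n,c0,r.x,np.median(abs(r.fun)),len(P))
print("deckcorners",onz(f,[(289.6,207.8),(284,260.7)],.03),"key",onz(f,[(275+648/4.444,195+270/4.444)],.09))
E
```

```text
('red', [299.6, 107.6], [289, 96, 23, 24, 427], [0.8952, 0.1359])
('red', [121.4, 121.1], [112, 112, 20, 19, 291], [0.851, 0.6222])
('red', [176.0, 227.3], [168, 217, 18, 21, 227], [0.5619, 0.4647])
('red', [485.0, 271.9], [474, 262, 23, 21, 367], [0.4531, -0.3666])
('pale', [146.2, 155.9], [137, 148, 17, 17, 184], [0.756, 0.5515])
('pale', [211.0, 254.3], [202, 245, 20, 20, 312], [0.4899, 0.3679])
('pale', [386.4, 390.0], [359, 383, 44, 18, 450], [0.1388, -0.1064])
('pale', [294.0, 444.7], [288, 391, 24, 89, 743], [-0.0054, 0.1345])
L [0.52684368 0.12268097] [0.52479709 0.12947099] 0.006928062900170744 142
M [0.51721209 0.01161062] [0.49968868 0.00228133] 0.0050431711329725765 140
R [ 0.51043265 -0.10175205] [ 0.49267148 -0.09620408] 0.007201496203399573 142
deckcorners [[0.62468316 0.16172205]
 [0.47701862 0.17448109]] key [[ 0.4929645  -0.19437913]]
```

```bash
python3 - <<'E'
from h import *
f=bot.grab_frame("top")
q=lambda u,v:(275+u/4.444,195+v/4.444)
A=onz(f,[q(40,292),q(575,345),q(65,57),q(610,105)],.03); d=A[0]-A[1];print("yaw front",np.degrees(np.arctan2(-d[0],d[1])));d=A[2]-A[3];print("yaw back",np.degrees(np.arctan2(-d[0],d[1])))
yaw=np.radians(-4.7);C,S_=np.cos(yaw),np.sin(yaw);R=np.array([[C,-S_],[S_,C]])
o=np.array([.527,.1227])-R@[0,.150]
print(o, (A-o)@R)
w=lambda x,y,z:np.r_[o+R@[x,y],z]
img=cv2.resize(f["pixels"][195:285,275:455,::-1],(800,400),interpolation=cv2.INTER_CUBIC)
def line(P,c):
    p=(proj(f,P)-[275,195]+.5)*4.444-.5
    cv2.polylines(img,[np.int32(p*16)],False,c,1,cv2.LINE_AA,4)
t=np.linspace(0,2*np.pi,60)
for y in(.15,.04,-.07):
    line([w(.041*np.cos(a),y+.041*np.sin(a),.044) for a in t],(0,255,0))
    line([w(.035*np.cos(a),y+.035*np.sin(a),.044) for a in t],(0,255,255))
    line([w(x,y+s,.131) for x,s in((.053,-.015),(.075,-.015),(.075,.015),(.053,.015),(.053,-.015))],(255,255,0))
line([w(x,-.172+s,.09) for x,s in((-.031,-.006),(.015,-.006),(.015,.006),(-.031,.006),(-.031,-.006))],(0,0,255))
line([w(x,y,.03) for x,y in((.1,.201),(-.075,.201),(-.075,-.209))],(255,0,255))
cv2.imwrite("pics/ov1.png",img)
# jars with looser pale mask + second view height check
v=f["pixels"].astype(int)
for n,(x,y) in dict(pR=(477,224),red=(485,272),pL=(212,255)).items():
    p=v[y-16:y+17,x-16:x+17]; m=(p.min(2)>150)&(np.ptp(p,axis=2)<45) if n[0]=="p" else (p[...,0]>120)&(p[...,1]<90)
    k,l,s,c=cv2.connectedComponentsWithStats(m.astype(np.uint8)); i=1+np.argmax(s[1:,4]); 
    print(n,s[i],onz(f,[c[i]+[x-16,y-16]],.075).round(4))
E
```

```text
yaw front -4.8473163147023355
yaw back -4.367811545968264
[ 0.51470922 -0.02679561] [[-0.05407404  0.19750724]
 [-0.0549323  -0.13629831]
 [ 0.0940909   0.19681396]
 [ 0.09607294 -0.14504394]]
pR [  7   5  20  20 321] [[ 0.5845 -0.3471]]
red [  4   6  24  21 378] [[ 0.453  -0.3661]]
pL [  0   0  33  33 675] [[0.4802 0.3756]]
```

View pics/ov1.png

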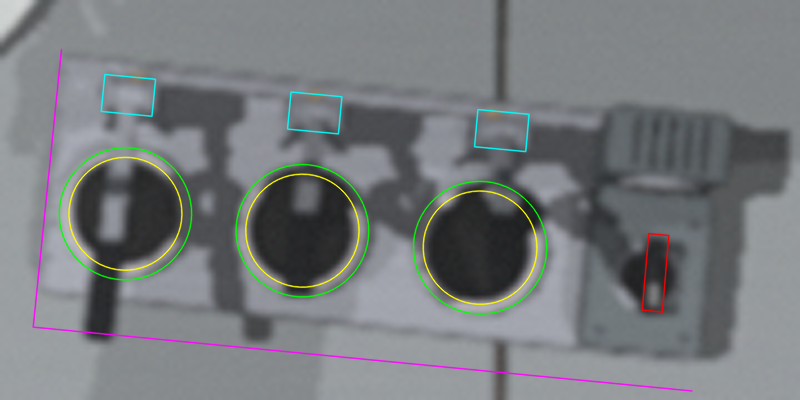

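```bash
cat >> h.py <<'E'
yaw=np.radians(-4.7);R2=np.array([[np.cos(yaw),-np.sin(yaw)],[np.sin(yaw),np.cos(yaw)]])
E
python3 - <<'E'
from h import *
f=bot.grab_frame("top");o=np.array([.5147,-.0268])
g=f["pixels"].sum(2).astype(np.float32)
for y in(.15,.04,-.07):
    c=o+R2@[0,y];P=[]
    for a in np.linspace(0,2*np.pi,72,endpoint=False):
        rr=np.arange(.024,.044,.0005);W=np.c_[c[0]+rr*np.cos(a),c[1]+rr*np.sin(a),rr*0+.044]
        p=proj(f,W).astype(np.float32);v=cv2.remap(g,p[:,:1],p[:,1:],cv2.INTER_LINEAR)[:,0]
        d=np.diff(cv2.GaussianBlur(v[:,None],(1,5),0)[:,0])
        i=d.argmax()
        if v.max()-v[0]>250 and v[0]<200: P.append(W[i,:2])
    P=np.array(P);r=least_squares(lambda q:np.hypot(*(P-q[:2]).T)-q[2],[*c,.035],loss="soft_l1",f_scale=.001)
    print(len(P),r.x.round(4),(R2.T@(r.x[:2]-c)).round(4),np.median(abs(r.fun)))
E
```

```text
42 [0.5284 0.1233 0.0317] [0.0014 0.0007] 0.0006299822884197025
58 [0.5191 0.0137 0.0325] [0.001  0.0007] 0.000704147759658276
51 [ 0.5089 -0.0951  0.0324] [-0.0002  0.0015] 0.0007471537261412864
```

```bash
python3 -m crank '{"travel":[[2,3,2],[4,7,4],[6,11,7],[8,15,7],[10,18,7]],"turn":[[0,0,-6],[0,0,-12],[0,0,-18],[0,0,-24],[0,0,-26.5]],"gripper":[0,0,0,0,0]}' 40
python3 -m crank '{"travel":[[2,5,0],[4,10,0],[6,15,0],[7,20,0],[8,25,0]],"turn":[[0,0,0],[0,0,0],[0,0,0],[0,0,0],[0,0,0]],"gripper":[0,0,0,0,0]}'
```

```text
clock: 0.75
position: [0.3304, -0.3991, 0.3024]
tool_rot: [3.141, -0.001, -0.09]
force: [1.2, -1.5, -0.2]
grip_width: 0.0852
finger_force: 0.0
clock: 1.25
position: [0.4068, -0.1625, 0.3014]
tool_rot: [3.141, -0.0, -0.087]
force: [2.2, -0.3, 0.1]
grip_width: 0.0853
finger_force: 0.0
```

```bash
python3 -m crank '{"travel":[[1,5,0],[2,10,0],[3,15,0],[4,20,0],[5,25,0]],"turn":[[0,0,0],[0,0,0],[0,0,0],[0,0,0],[0,0,0]],"gripper":[0,0,0,0,0]}'
python3 -m crank '{"travel":[[1,3,0],[1,3,-2],[1,3,-4],[1,3,-4],[1,3,-4]],"turn":[[0,0,0],[0,0,0],[0,0,0],[0,0,0],[0,0,0]],"gripper":[0,0,0,0,0]}'
python3 - <<'E'
from h import *
f=bot.grab_frame("scene");a=f["pixels"][200:300,240:400,::-1]
cv2.imwrite("pics/s1.png",cv2.resize(a,(800,500),interpolation=cv2.INTER_CUBIC))
E
```

```text
clock: 1.75
position: [0.4557, 0.0827, 0.3015]
tool_rot: [-3.142, -0.001, -0.087]
force: [0.9, -0.8, 0.5]
grip_width: 0.0855
finger_force: 0.0
clock: 2.25
position: [0.4657, 0.1106, 0.2617]
tool_rot: [3.142, 0.0, -0.087]
force: [0.1, -0.2, 1.7]
grip_width: 0.0856
finger_force: 0.0
```

View pics/s1.png

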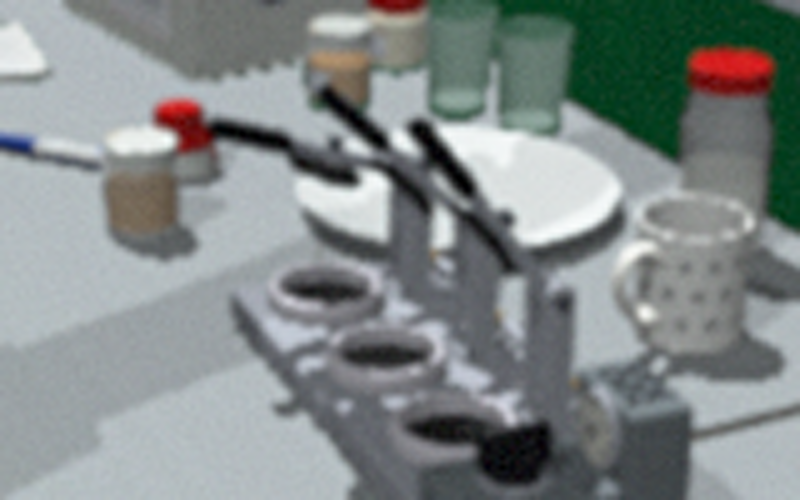

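The scene crop shows the left lever near level (tip at crop (215,125)). The middle and right levers are raised, with tips at (325,90) and (418,124). The jar and timer at the left are unchanged. I'll work out the lever angles from the tips.

```bash
cat >> h.py <<'E'
yaw=np.radians(-5);R2=np.array([[np.cos(yaw),-np.sin(yaw)],[np.sin(yaw),np.cos(yaw)]]);O=np.array([.5153,-.0259])
def w(x,y,z): return np.r_[O+R2@[x,y],z]
def lever(y,th,r): return w(.064-r*np.cos(th),y,.1195+r*np.sin(th))
def leverang(f,y,tip,r=.157):
    T=np.linspace(-.1,2.1,221);P=proj(f,[lever(y,t,r) for t in T]);e=np.hypot(*(P-tip).T);i=e.argmin();return T[i].round(2),e[i].round(1)
E
python3 - <<'E'
from h import *
f=bot.grab_frame("scene")
for n,y,t in(("L",.15,(215,125)),("M",.04,(325,88)),("R",-.07,(418,122))):
    print(n,leverang(f,y,(240+t[0]/5,200+t[1]/5)))
f=bot.grab_frame("top")
for n,y,t in(("L",.15,(98,338)),("M",.04,(297,290))): print(n,leverang(f,y,(275+t[0]/4.444,195+t[1]/4.444)))
for th in np.arange(0,2.05,.2): print(round(th,1),(100*(lever(.15,th,.124)-lever(.15,0,.124))).round(1))
for y in(.15,.04,-.07):
  for th in(0,.8,1.1,1.3,2): print(y,th,lever(y,th,.124).round(4))
E
```

```text
L (np.float64(0.37), np.float64(2.0))
M (np.float64(0.82), np.float64(1.1))
R (np.float64(0.95), np.float64(0.8))
L (np.float64(0.36), np.float64(0.8))
M (np.float64(0.79), np.float64(0.5))
0.0 [0. 0. 0.]
0.2 [ 0.2 -0.   2.5]
0.4 [ 1.  -0.1  4.8]
0.6 [ 2.2 -0.2  7. ]
0.8 [ 3.7 -0.3  8.9]
1.0 [ 5.7 -0.5 10.4]
1.2 [ 7.9 -0.7 11.6]
1.4 [10.3 -0.9 12.2]
1.6 [12.7 -1.1 12.4]
1.8 [15.2 -1.3 12.1]
2.0 [17.5 -1.5 11.3]
0.15 0 [0.4686 0.1288 0.1195]
0.15 0.8 [0.5061 0.1255 0.2085]
0.15 1.1 [0.5361 0.1229 0.23  ]
0.15 1.3 [0.5591 0.1208 0.239 ]
0.15 2 [0.6435 0.1135 0.2323]
0.04 0 [0.459  0.0192 0.1195]
0.04 0.8 [0.4965 0.0159 0.2085]
0.04 1.1 [0.5265 0.0133 0.23  ]
0.04 1.3 [0.5495 0.0113 0.239 ]
0.04 2 [0.6339 0.0039 0.2323]
-0.07 0 [ 0.4494 -0.0904  0.1195]
-0.07 0.8 [ 0.4869 -0.0937  0.2085]
-0.07 1.1 [ 0.5169 -0.0963  0.23  ]
-0.07 1.3 [ 0.5399 -0.0983  0.239 ]
-0.07 2 [ 0.6244 -0.1057  0.2323]
```

```bash
python3 -m crank '{"travel":[[0,0,0],[0,0,0],[0,0,0],[0,0,0],[0,0,0]],"turn":[[0,0,0],[0,0,0],[0,0,0],[0,0,0],[0,0,0]],"gripper":[0.4,0.5,0.5,0.5,0.5]}'
```

```text
clock: 2.9
position: [0.4657, 0.1107, 0.2613]
tool_rot: [-3.142, -0.0, -0.087]
force: [-0.2, -0.7, 0.1]
grip_width: 0.0428
finger_force: 0.0
```

```bash
python3 -m crank '{"travel":[[1.1,1.7,-2],[1.1,1.7,-6],[1.1,1.7,-10],[1.1,1.7,-11.7],[1.1,1.7,-11.7]],"turn":[[0,0,0],[0,0,0],[0,0,0],[0,0,0],[0,0,0]],"gripper":[0.5,0.5,0.5,0.5,0.5]}'
python3 -m crank '{"travel":[[0,0,0],[0,0,0],[0,0,0],[0,0,0],[0,0,0]],"turn":[[0,0,0],[0,0,0],[0,0,0],[0,0,0],[0,0,0]],"gripper":[0.7,0.9,0.9,0.9,0.9]}' 30
```

```text
clock: 3.4
position: [0.4755, 0.1274, 0.1423]
tool_rot: [3.14, 0.004, -0.086]
force: [-0.1, 0.4, 0.7]
grip_width: 0.0428
finger_force: 0.0
clock: 3.9
position: [0.4775, 0.1294, 0.1459]
tool_rot: [-3.139, -0.003, -0.086]
force: [0.8, 10.2, -2.1]
grip_width: 0.0175
finger_force: 34.1
```

```bash
python3 -m crank '{"travel":[[1.4,0.2,2.6],[3.0,0,4.5],[4.9,-0.1,6.1],[7.1,-0.3,7.2],[7.1,-0.3,7.2]],"turn":[[0,0,0],[0,0,0],[0,0,0],[0,0,0],[0,0,0]],"gripper":[0.9,0.9,0.9,0.9,0.9]}'
python3 -m crank '{"travel":[[2.4,-0.2,0.7],[4.8,-0.4,0.8],[7.3,-0.6,0.5],[9.6,-0.8,-0.3],[10,-0.85,-0.5]],"turn":[[0,0,0],[0,0,0],[0,0,0],[0,0,0],[0,0,0]],"gripper":[0.9,0.9,0.9,0.9,0.9]}'
```

```text
clock: 4.4
position: [0.5501, 0.1231, 0.2192]
tool_rot: [3.141, -0.003, -0.089]
force: [-5.2, -10.2, 17.8]
grip_width: 0.0174
finger_force: 41.2
clock: 4.9
position: [0.6506, 0.1138, 0.2131]
tool_rot: [3.141, -0.004, -0.09]
force: [0.1, -9.4, 11.5]
grip_width: 0.0172
finger_force: 42.6
```

```bash
python3 -m crank '{"travel":[[0,0,0],[0,0,0],[0,0,3],[0,0,7],[-3,-2,7]],"turn":[[0,0,0],[0,0,0],[0,0,0],[0,0,0],[0,0,0]],"gripper":[0.5,0.5,0.5,0.5,0.5]}'
python3 -m crank '{"travel":[[-4,-2.6,0],[-8,-5.2,0],[-12.4,-7.7,0],[-12.4,-7.7,0],[-12.4,-7.7,-2]],"turn":[[0,0,0],[0,0,0],[0,0,0],[0,0,0],[0,0,0]],"gripper":[0.5,0.5,0.5,0.5,0.5]}'
python3 - <<'E'
from h import *
f=bot.grab_frame("top");a=f["pixels"][195:285,275:455,::-1]
cv2.imwrite("pics/t2.png",cv2.resize(a,(800,400),interpolation=cv2.INTER_CUBIC));print(lids(f))
E
```

```text
clock: 5.4
position: [0.6206, 0.0995, 0.2867]
tool_rot: [-3.137, -0.008, -0.084]
force: [-0.3, -0.7, -1.3]
grip_width: 0.0426
finger_force: 0.0
clock: 5.9
position: [0.494, 0.0188, 0.2642]
tool_rot: [-3.141, -0.006, -0.088]
force: [1.7, 1.0, -1.6]
grip_width: 0.0429
finger_force: 0.0
[('red', [299.6, 107.4], [289, 96, 23, 23, 420], [0.8957, 0.1358]), ('red', [121.5, 121.2], [112, 112, 20, 20, 294], [0.8509, 0.6217]), ('red', [176.2, 227.2], [169, 217, 18, 21, 233], [0.5621, 0.4641]), ('red', [488.9, 270.9], [482, 262, 15, 20, 210], [0.4559, -0.3768]), ('pale', [145.4, 155.7], [136, 147, 19, 18, 261], [0.7566, 0.5538]), ('pale', [347.8, 164.5], [341, 152, 15, 29, 169], [0.7393, 0.002]), ('pale', [477.4, 222.8], [468, 213, 20, 20, 319], [0.5844, -0.3472]), ('pale', [210.9, 254.4], [201, 245, 21, 20, 325], [0.4898, 0.3681])]
```

```bash
python3 -m crank '{"travel":[[0.3,-0.2,-4],[0.3,-0.2,-7.5],[0.3,-0.2,-7.5],[0.3,-0.2,-7.5],[0.3,-0.2,-7.5]],"turn":[[0,0,0],[0,0,0],[0,0,0],[0,0,0],[0,0,0]],"gripper":[0.5,0.5,0.5,0.9,0.9]}' 30
python3 -m crank '{"travel":[[0,0,0],[0,0,0],[0,0,0],[1.9,-0.2,1.5],[4.2,-0.4,2.7]],"turn":[[0,0,0],[0,0,0],[0,0,0],[0,0,0],[0,0,0]],"gripper":[0.9,0.9,0.9,0.9,0.9]}'
python3 -m crank '{"travel":[[2.3,-0.2,0.6],[4.8,-0.4,0.8],[7.2,-0.6,0.5],[9.6,-0.8,-0.3],[10.1,-0.8,-0.5]],"turn":[[0,0,0],[0,0,0],[0,0,0],[0,0,0],[0,0,0]],"gripper":[0.9,0.9,0.9,0.9,0.9]}'
```

```text
clock: 6.45
position: [0.4975, 0.0173, 0.1882]
tool_rot: [-3.142, -0.002, -0.087]
force: [-1.8, -2.7, 2.4]
grip_width: 0.0175
finger_force: 33.4
clock: 6.95
position: [0.5383, 0.0134, 0.2147]
tool_rot: [3.142, 0.001, -0.086]
force: [0.4, 2.1, -12.4]
grip_width: 0.0177
finger_force: 31.9
clock: 7.45
position: [0.6419, 0.004, 0.209]
tool_rot: [3.141, -0.002, -0.088]
force: [-1.6, -8.1, 8.6]
grip_width: 0.0178
finger_force: 36.4
```

```bash
python3 -m crank '{"travel":[[0,0,0],[0,0,0],[0,0,3],[0,0,7],[-3,-2,7]],"turn":[[0,0,0],[0,0,0],[0,0,0],[0,0,0],[0,0,0]],"gripper":[0.5,0.5,0.5,0.5,0.5]}'
python3 -m crank '{"travel":[[-4,-2.6,0.5],[-8,-5.2,0.5],[-10.9,-7.9,0],[-10.9,-7.9,-3],[-10.9,-7.9,-7.7]],"turn":[[0,0,0],[0,0,0],[0,0,0],[0,0,0],[0,0,0]],"gripper":[0.5,0.5,0.5,0.5,0.5]}'
python3 -m crank '{"travel":[[0,0,0],[0,0,0],[0,0,0],[0,0,0],[0,0,0]],"turn":[[0,0,0],[0,0,0],[0,0,0],[0,0,0],[0,0,0]],"gripper":[0.5,0.5,0.9,0.9,0.9]}'
```

```text
clock: 7.95
position: [0.6127, -0.0117, 0.2833]
tool_rot: [-3.139, -0.008, -0.083]
force: [-0.7, -0.5, -0.5]
grip_width: 0.0426
finger_force: 0.0
clock: 8.45
position: [0.5013, -0.0948, 0.2035]
tool_rot: [3.141, -0.007, -0.089]
force: [1.9, 0.0, -0.9]
grip_width: 0.0428
finger_force: 0.0
clock: 8.95
position: [0.5013, -0.0937, 0.203]
tool_rot: [3.141, -0.002, -0.087]
force: [-3.5, 1.9, 10.7]
grip_width: 0.0177
finger_force: 33.8
```

```bash
python3 -m crank '{"travel":[[2.7,-0.2,1.5],[5.1,-0.4,2.1],[7.6,-0.7,2.3],[10,-0.9,2],[12.4,-1.1,1.2]],"turn":[[0,0,0],[0,0,0],[0,0,0],[0,0,0],[0,0,0]],"gripper":[0.9,0.9,0.9,0.9,0.9]}'
python3 -m crank '{"travel":[[0.5,0,-0.3],[0.5,0,-0.3],[0.5,0,-0.3],[0.5,0,0],[0.5,0,5]],"turn":[[0,0,0],[0,0,0],[0,0,0],[0,0,0],[0,0,0]],"gripper":[0.9,0.9,0.5,0.5,0.5]}'
python3 -m crank '{"travel":[[0,0,4],[-4,-2,4],[-8,-4,4],[-12,-8,4],[-15,-12,4]],"turn":[[0,0,0],[0,0,0],[0,0,0],[0,0,0],[0,0,0]],"gripper":[0.5,0.5,0.2,0,0]}'
```

```text
clock: 9.45
position: [0.6261, -0.1051, 0.2153]
tool_rot: [3.141, -0.002, -0.087]
force: [-4.1, -0.9, 2.3]
grip_width: 0.0173
finger_force: 35.4
clock: 9.95
position: [0.6271, -0.1046, 0.2594]
tool_rot: [-3.141, 0.009, -0.086]
force: [0.5, -0.1, -0.0]
grip_width: 0.0425
finger_force: 0.0
clock: 10.45
position: [0.4818, -0.2199, 0.3042]
tool_rot: [3.141, -0.001, -0.085]
force: [1.6, -1.6, 0.6]
grip_width: 0.0835
finger_force: 0.0
```

```bash
python3 -m crank '{"travel":[[-1,-4,-3],[-2,-8,-6],[-2.9,-12,-9],[-2.9,-14.6,-13],[-2.9,-14.6,-16]],"turn":[[0,0,0],[0,0,0],[0,0,0],[0,0,0],[0,0,0]],"gripper":[0,0,0,0,0]}'
python3 - <<'E'
from h import *
f=bot.grab_frame("scene");a=f["pixels"][190:370,240:480,::-1]
cv2.imwrite("pics/s3.png",cv2.resize(a,(800,600),interpolation=cv2.INTER_CUBIC))
E
```

```text
clock: 10.95
position: [0.4528, -0.3693, 0.1415]
tool_rot: [3.141, 0.001, -0.091]
force: [-0.5, 0.4, 0.7]
grip_width: 0.0857
finger_force: 0.0
```

View pics/s3.png

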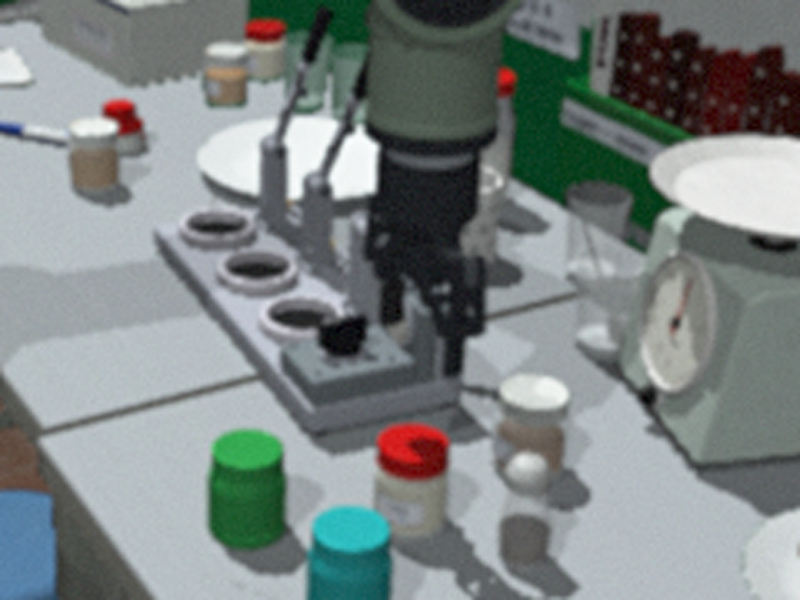

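The scene crop shows the left and middle levers fully back. The gripper hangs above the red-lid jar, whose lid is near crop (412,452). The right lever is hidden. I'll check the jars with the second view.

```bash
python3 - <<'E'
from h import *
f=bot.grab_frame("scene");q=lambda u,v:(240+u*.3,190+v*.3)
p=bot.observe()["position"]
for n,P in(("tcp",p),("redlid",(.453,-.3663,.075)),("redbase",(.453,-.3663,0)),("pRlid",(.5845,-.3472,.075)),("pLlid",(.4899,.368,.075))):
    u=proj(f,[P])[0]; print(n,(u-[240,190])/.3)
print(onz(f,[q(412,445),q(534,394),q(94,130)],.075))
E
```

```text
tcp [412.13275527 364.20050185]
redlid [409.30060992 438.75074152]
redbase [404.74242289 519.90084088]
pRlid [531.63673787 388.16214904]
pLlid [ 89.66248903 126.45067603]
[[ 0.44997732 -0.37474404]
 [ 0.58052581 -0.35562467]
 [ 0.48999989  0.35520425]]
```

```bash
python3 -m crank '{"travel":[[0,0.2,-3],[0,0.2,-7],[0,0.2,-10],[0,0.2,-11.2],[0,0.2,-11.2]],"turn":[[0,0,0],[0,0,0],[0,0,0],[0,0,0],[0,0,0]],"gripper":[0,0,0,0,0]}'
python3 -m crank '{"travel":[[0,0,0],[0,0,0],[0,0,0],[0,0,0],[0,0,0]],"turn":[[0,0,0],[0,0,0],[0,0,0],[0,0,0],[0,0,0]],"gripper":[0.3,0.5,0.5,0.5,0.5]}' 50
```

```text
clock: 11.55
position: [0.455, -0.3632, 0.0317]
tool_rot: [-3.141, 0.001, -0.086]
force: [0.0, -0.0, -0.1]
grip_width: 0.0853
finger_force: 0.0
clock: 12.05
position: [0.4557, -0.3644, 0.0338]
tool_rot: [3.14, -0.003, -0.087]
force: [-2.6, 1.3, 17.3]
grip_width: 0.0591
finger_force: 49.9
```

```bash
python3 -m crank '{"travel":[[0,0,1],[0,0,4],[0,0,8],[0,0,12],[0,0,14]],"turn":[[0,0,0],[0,0,0],[0,0,0],[0,0,0],[0,0,0]],"gripper":[0.5,0.5,0.5,0.5,0.5]}'
python3 - <<'E'
from h import *
f=bot.grab_frame("scene");a=f["pixels"][190:370,240:480,::-1]
cv2.imwrite("pics/s4.png",cv2.resize(a,(800,600),interpolation=cv2.INTER_CUBIC))
E
```

```text
clock: 12.55
position: [0.4556, -0.3643, 0.1761]
tool_rot: [3.139, -0.004, -0.087]
force: [0.2, 0.1, -1.8]
grip_width: 0.0587
finger_force: 54.7
```

View pics/s4.png

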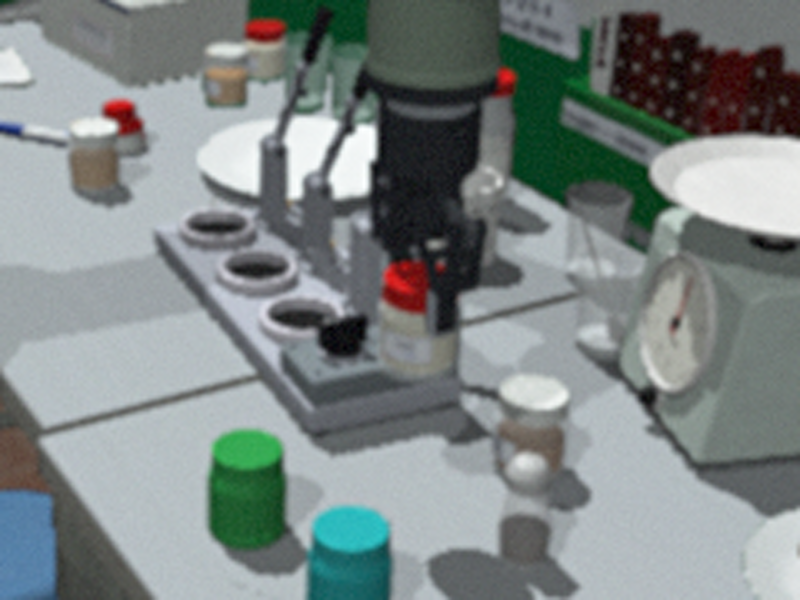

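The jar hangs upright in the gripper, lid at crop (412,285) and base around (418,362).

```bash
python3 - <<'E'
from h import *
f=bot.grab_frame("scene");q=lambda u,v:(240+u*.3,190+v*.3)
px=f["pixels"].astype(int);m=((px[...,0]>120)&(px[...,1]<70)).astype(np.uint8)[250:300,340:400]
print(cv2.boundingRect(m),"red bbox offset 340,250")
z=.1761-.0338
t=np.linspace(0,6.28,60)
for dx in(-.01,0,.01):
    c=np.r_[bot.observe()["position"][:2],0]+[dx,0,z]
    b=proj(f,[c+[.031*np.cos(a),.031*np.sin(a),.0] for a in t]); l=proj(f,[c+[.031*np.cos(a),.031*np.sin(a),.075] for a in t])
    print(dx,[((k-[240,190])/.3).round(0).tolist() for k in(b.min(0),b.max(0),l.min(0),l.max(0))])
E
```

```text
(15, 19, 10, 14) red bbox offset 340,250
-0.01 [[363.0, 344.0], [446.0, 385.0], [367.0, 256.0], [452.0, 294.0]]
0 [[375.0, 341.0], [457.0, 381.0], [379.0, 254.0], [463.0, 291.0]]
0.01 [[386.0, 338.0], [468.0, 378.0], [390.0, 251.0], [474.0, 288.0]]
```

```bash
python3 -m crank '{"travel":[[1,5,0],[2,10,0],[3,15,0],[4,20,0],[4.8,24,0]],"turn":[[0,0,0],[0,0,0],[0,0,0],[0,0,0],[0,0,0]],"gripper":[0.5,0.5,0.5,0.5,0.5]}'
python3 -m crank '{"travel":[[0.6,2.9,0],[0.6,2.9,-2],[0.6,2.9,-5],[0.6,2.9,-7.5],[0.6,2.9,-8.5]],"turn":[[0,0,0],[0,0,0],[0,0,0],[0,0,0],[0,0,0]],"gripper":[0.5,0.5,0.5,0.5,0.5]}'
```

```text
clock: 13.15
position: [0.5024, -0.1212, 0.1712]
tool_rot: [-3.141, 0.0, -0.086]
force: [1.9, -0.7, -2.2]
grip_width: 0.0588
finger_force: 54.7
clock: 13.65
position: [0.5073, -0.0944, 0.0843]
tool_rot: [-3.141, 0.003, -0.086]
force: [-0.0, -0.1, -0.8]
grip_width: 0.0586
finger_force: 54.7
```

```bash
python3 -m crank '{"travel":[[0.2,-0.1,0],[0.2,-0.1,-0.4],[0.2,-0.1,-0.9],[0.2,-0.1,-1.2],[0.2,-0.1,-1.2]],"turn":[[0,0,0],[0,0,0],[0,0,0],[0,0,0],[0,0,0]],"gripper":[0.5,0.5,0.5,0.5,0.5]}'
```

```text
clock: 14.15
position: [0.5106, -0.0957, 0.0743]
tool_rot: [3.142, 0.0, -0.087]
force: [0.2, -0.3, -1.0]
grip_width: 0.0589
finger_force: 54.7
```

```bash
python3 -m crank '{"travel":[[0,0,-0.3],[0,0,-0.6],[0,0,-0.8],[0,0,-0.8],[0,0,-0.8]],"turn":[[0,0,0],[0,0,0],[0,0,0],[0,0,0],[0,0,0]],"gripper":[0.5,0.5,0.5,0.5,0.5]}'
```

```text
clock: 14.65
position: [0.5108, -0.0957, 0.0669]
tool_rot: [3.141, -0.0, -0.087]
force: [-5.0, 1.2, 15.7]
grip_width: 0.0589
finger_force: 56.7
```

```bash
python3 -m crank '{"travel":[[-0.1,0,0],[-0.1,0,0],[-0.1,0,0],[-0.1,0,4],[-0.1,0,9]],"turn":[[0,0,0],[0,0,0],[0,0,0],[0,0,0],[0,0,0]],"gripper":[0.2,0,0,0,0]}'
python3 -m crank '{"travel":[[0,0,5],[2,-6,8],[4,-12,8],[5,-18,5],[6,-22,3]],"turn":[[0,0,0],[0,0,0],[0,0,0],[0,0,0],[0,0,0]],"gripper":[0,0,0,0,0]}'
python3 - <<'E'
from h import *
f=bot.grab_frame("top")
for o in lids(f): print(o)
print([o for o in lids(f,.105) if o[0]=="red"])
E
```

```text
clock: 15.15
position: [0.5085, -0.0954, 0.1558]
tool_rot: [-3.141, 0.004, -0.086]
force: [0.4, -0.1, 0.7]
grip_width: 0.0856
finger_force: 0.0
clock: 15.65
position: [0.5615, -0.2804, 0.2017]
tool_rot: [3.141, -0.002, -0.087]
force: [0.2, 0.1, -0.3]
grip_width: 0.0854
finger_force: 0.0
('red', [299.6, 107.7], [289, 96, 23, 24, 429], [0.895, 0.1358])
('red', [121.5, 121.2], [112, 112, 20, 20, 295], [0.8508, 0.6217])
('red', [176.2, 227.2], [169, 217, 18, 21, 232], [0.5622, 0.4641])
('red', [384.3, 249.4], [373, 240, 23, 21, 362], [0.5095, -0.0987])
('pale', [145.4, 155.7], [136, 147, 19, 18, 262], [0.7565, 0.5538])
('pale', [210.9, 254.4], [201, 244, 21, 21, 328], [0.4897, 0.3681])
('pale', [383.7, 388.1], [357, 383, 46, 14, 385], [0.1434, -0.0993])
[('red', [299.6, 107.7], [289, 96, 23, 24, 429], [0.886, 0.1339]), ('red', [121.5, 121.2], [112, 112, 20, 20, 295], [0.8427, 0.6107]), ('red', [176.2, 227.2], [169, 217, 18, 21, 232], [0.5594, 0.4561]), ('red', [384.3, 249.4], [373, 240, 23, 21, 362], [0.5077, -0.0962])]
```

```bash
python3 -m crank '{"travel":[[1,-3,0],[2.3,-6.7,-2],[2.3,-6.7,-6],[2.3,-6.7,-10],[2.3,-6.7,-13]],"turn":[[0,0,0],[0,0,0],[0,0,0],[0,0,0],[0,0,0]],"gripper":[0,0,0,0,0]}'
python3 -m crank '{"travel":[[0,0,-2],[0,0,-3.9],[0,0,-3.9],[0,0,-3.9],[0,0,-3.9]],"turn":[[0,0,0],[0,0,0],[0,0,0],[0,0,0],[0,0,0]],"gripper":[0,0,0,0.3,0.5]}'
```

```text
clock: 16.2
position: [0.5829, -0.3447, 0.0683]
tool_rot: [-3.141, 0.002, -0.087]
force: [-0.2, -0.5, 0.0]
grip_width: 0.0851
finger_force: 0.0
clock: 16.7
position: [0.5844, -0.3454, 0.0336]
tool_rot: [3.141, -0.002, -0.087]
force: [-7.5, 7.0, 34.4]
grip_width: 0.0595
finger_force: 46.7
```

```bash
python3 -m crank '{"travel":[[0,0,0],[0,0,0],[0,0,0],[0,0,0],[0,0,0]],"turn":[[0,0,0],[0,0,0],[0,0,0],[0,0,0],[0,0,0]],"gripper":[0.5,0.5,0.5,0.5,0.5]}'
python3 -m crank '{"travel":[[0,0,1],[0,0,4],[0,0,8],[0,0,12],[0,0,14]],"turn":[[0,0,0],[0,0,0],[0,0,0],[0,0,0],[0,0,0]],"gripper":[0.5,0.5,0.5,0.5,0.5]}'
```

```text
clock: 17.2
position: [0.5845, -0.3453, 0.034]
tool_rot: [3.141, -0.002, -0.087]
force: [-2.9, 0.8, 6.1]
grip_width: 0.059
finger_force: 52.9
clock: 17.7
position: [0.5849, -0.3457, 0.1773]
tool_rot: [3.14, -0.005, -0.087]
force: [0.4, -0.5, -1.9]
grip_width: 0.0594
finger_force: 54.7
```

```bash
python3 -m crank '{"travel":[[-2.5,3,0],[-5,6,0],[-7.5,9,0],[-7.5,13.5,0],[-7.5,18,0]],"turn":[[0,0,0],[0,0,0],[0,0,0],[0,0,0],[0,0,0]],"gripper":[0.5,0.5,0.5,0.5,0.5]}'
python3 -m crank '{"travel":[[0.2,4.5,0],[0.4,9,0],[0.6,13.5,0],[0.9,18,0],[0.9,18,0]],"turn":[[0,0,0],[0,0,0],[0,0,0],[0,0,0],[0,0,0]],"gripper":[0.5,0.5,0.5,0.5,0.5]}'
```

```text
clock: 18.2
position: [0.5083, -0.1643, 0.1737]
tool_rot: [3.141, -0.002, -0.088]
force: [0.3, 0.5, -1.3]
grip_width: 0.0595
finger_force: 54.7
clock: 18.7
position: [0.5183, 0.0214, 0.1736]
tool_rot: [-3.139, -0.002, -0.079]
force: [1.1, -0.9, -1.5]
grip_width: 0.0592
finger_force: 54.8
```

```bash
python3 -m crank '{"travel":[[0,0,0],[0,0,-3],[0,0,-6],[0,0,-8.5],[0,0,-8.5]],"turn":[[0,0,0],[0,0,0],[0,0,0],[0,0,0],[0,0,0]],"gripper":[0.5,0.5,0.5,0.5,0.5]}'
```

```text
clock: 19.2
position: [0.5164, 0.0134, 0.0853]
tool_rot: [3.14, 0.004, -0.088]
force: [-0.9, -0.7, -0.4]
grip_width: 0.0589
finger_force: 55.1
```

```bash
python3 -m crank '{"travel":[[0.1,0,-0.3],[0.1,0,-0.7],[0.1,0,-1.1],[0.1,0,-1.1],[0.1,0,-1.1]],"turn":[[0,0,0],[0,0,0],[0,0,0],[0,0,0],[0,0,0]],"gripper":[0.5,0.5,0.5,0.5,0.5]}'
python3 -m crank '{"travel":[[0,0,-0.3],[0,0,-0.6],[0,0,-0.8],[0,0,-0.8],[0,0,-0.8]],"turn":[[0,0,0],[0,0,0],[0,0,0],[0,0,0],[0,0,0]],"gripper":[0.5,0.5,0.5,0.5,0.5]}'
```

```text
clock: 19.7
position: [0.5189, 0.0149, 0.0765]
tool_rot: [-3.142, -0.0, -0.087]
force: [0.3, -0.3, -2.1]
grip_width: 0.059
finger_force: 55.1
clock: 20.2
position: [0.5188, 0.015, 0.0681]
tool_rot: [3.142, 0.0, -0.087]
force: [0.6, 0.4, -2.4]
grip_width: 0.0589
finger_force: 55.1
```

Inside the collar with no contact. I'll lower the last few millimetres, release, lift and go towards the left jar.

```bash
python3 -m crank '{"travel":[[0,0,-0.2],[0,0,-0.35],[0,0,-0.35],[0,0,-0.35],[0,0,-0.35]],"turn":[[0,0,0],[0,0,0],[0,0,0],[0,0,0],[0,0,0]],"gripper":[0.5,0.5,0.5,0.4,0.2]}'
python3 -m crank '{"travel":[[0,0,0],[0,0,0],[0,0,0],[0,0,4],[0,0,8]],"turn":[[0,0,0],[0,0,0],[0,0,0],[0,0,0],[0,0,0]],"gripper":[0,0,0,0,0]}'
python3 -m crank '{"travel":[[0,0,3],[-1,5,6],[-2,10,6],[-2,15,6],[-2.5,20,6]],"turn":[[0,0,0],[0,0,0],[0,0,0],[0,0,0],[0,0,0]],"gripper":[0,0,0,0,0]}'
python3 - <<'E'
from h import *
f=bot.grab_frame("top")
for z in(.075,.105):
  for o in lids(f,z): print(z,o)
cv2.imwrite("pics/t5.png",cv2.resize(f["pixels"][195:285,140:460,::-1],(800,225),interpolation=cv2.INTER_CUBIC))
E
```

```text
clock: 20.7
position: [0.5192, 0.0151, 0.0655]
tool_rot: [-3.141, -0.001, -0.087]
force: [0.6, 0.5, -0.6]
grip_width: 0.0682
finger_force: 0.0
clock: 21.2
position: [0.518, 0.0151, 0.1448]
tool_rot: [3.141, 0.003, -0.086]
force: [-0.1, 0.1, 0.6]
grip_width: 0.0856
finger_force: 0.0
clock: 21.7
position: [0.4945, 0.2076, 0.2051]
tool_rot: [-3.141, -0.001, -0.087]
force: [0.7, -0.6, -0.8]
grip_width: 0.0858
finger_force: 0.0
0.075 ('red', [299.5, 107.7], [289, 96, 23, 24, 432], [0.8949, 0.1359])
0.075 ('red', [121.5, 121.2], [112, 112, 20, 20, 296], [0.8508, 0.6218])
0.075 ('red', [176.3, 227.2], [169, 217, 18, 21, 237], [0.562, 0.4637])
0.075 ('pale', [145.4, 155.6], [136, 147, 19, 18, 270], [0.7568, 0.5538])
0.075 ('pale', [347.8, 164.5], [341, 152, 15, 29, 175], [0.7395, 0.0019])
0.075 ('pale', [207.4, 255.9], [201, 245, 16, 20, 187], [0.4854, 0.3776])
0.075 ('pale', [390.4, 392.5], [372, 383, 32, 22, 515], [0.1325, -0.1169])
0.105 ('red', [299.5, 107.7], [289, 96, 23, 24, 432], [0.8859, 0.134])
0.105 ('red', [121.5, 121.2], [112, 112, 20, 20, 296], [0.8426, 0.6108])
0.105 ('red', [176.3, 227.2], [169, 217, 18, 21, 237], [0.5592, 0.4557])
0.105 ('pale', [145.4, 155.6], [136, 147, 19, 18, 270], [0.7504, 0.5441])
0.105 ('pale', [347.8, 164.5], [341, 152, 15, 29, 175], [0.7334, 0.0026])
0.105 ('pale', [207.4, 255.9], [201, 245, 16, 20, 187], [0.4841, 0.3712])
0.105 ('pale', [390.4, 392.5], [372, 383, 32, 22, 515], [0.1378, -0.114])
```

View pics/t5.png

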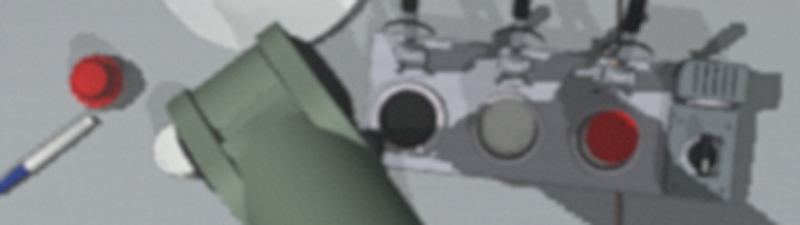

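The top crop shows the middle (pale) and right (red) jars in their collars and all three levers swung back. The left jar is partly hidden but its left edge hasn't moved.

```bash
python3 -m crank '{"travel":[[0,5,0],[-0.2,10,-1],[-0.4,14,-4],[-0.5,16,-8],[-0.5,16,-12]],"turn":[[0,0,0],[0,0,0],[0,0,0],[0,0,0],[0,0,0]],"gripper":[0,0,0,0,0]}'
python3 -m crank '{"travel":[[0,0,0],[0,0,-2.5],[0,0,-5.2],[0,0,-5.2],[0,0,-5.2]],"turn":[[0,0,0],[0,0,0],[0,0,0],[0,0,0],[0,0,0]],"gripper":[0,0,0,0,0]}'
```

```text
clock: 22.25
position: [0.4883, 0.3698, 0.0831]
tool_rot: [-3.14, -0.001, -0.082]
force: [0.7, 0.5, -1.2]
grip_width: 0.0856
finger_force: 0.0
clock: 22.75
position: [0.4903, 0.3658, 0.0344]
tool_rot: [-3.141, -0.001, -0.088]
force: [0.9, 0.9, 1.5]
grip_width: 0.0855
finger_force: 0.0
```

```bash
python3 -m crank '{"travel":[[0,0.1,-0.2],[0,0.1,-0.2],[0,0.1,-0.2],[0,0.1,-0.2],[0,0.1,-0.2]],"turn":[[0,0,0],[0,0,0],[0,0,0],[0,0,0],[0,0,0]],"gripper":[0.3,0.5,0.5,0.5,0.5]}'
python3 -m crank '{"travel":[[0,0,0],[0,0,3],[0,0,7],[0,0,11],[0,0,14]],"turn":[[0,0,0],[0,0,0],[0,0,0],[0,0,0],[0,0,0]],"gripper":[0.5,0.5,0.5,0.5,0.5]}'
```

```text
clock: 23.25
position: [0.4904, 0.3674, 0.0326]
tool_rot: [-3.14, -0.002, -0.087]
force: [-2.0, -2.7, 14.2]
grip_width: 0.0596
finger_force: 51.0
clock: 23.75
position: [0.49, 0.3671, 0.1741]
tool_rot: [-3.14, -0.002, -0.087]
force: [-0.1, 0.7, -1.4]
grip_width: 0.0597
finger_force: 56.1
```

```bash
python3 -m crank '{"travel":[[1,-5,0],[2,-10,0],[3,-15,0],[3.8,-20,0],[3.8,-24.3,0]],"turn":[[0,0,0],[0,0,0],[0,0,0],[0,0,0],[0,0,0]],"gripper":[0.5,0.5,0.5,0.5,0.5]}'
python3 -m crank '{"travel":[[0,0,0],[0,0,-3],[0,0,-6],[0,0,-9],[0,0,-9]],"turn":[[0,0,0],[0,0,0],[0,0,0],[0,0,0],[0,0,0]],"gripper":[0.5,0.5,0.5,0.5,0.5]}'
```

```text
clock: 24.25
position: [0.5282, 0.1214, 0.1716]
tool_rot: [-3.141, -0.001, -0.088]
force: [0.8, -0.2, -1.9]
grip_width: 0.0596
finger_force: 56.1
clock: 24.75
position: [0.5259, 0.1234, 0.0784]
tool_rot: [3.14, 0.004, -0.087]
force: [0.1, 0.2, -0.5]
grip_width: 0.0596
finger_force: 56.1
```

```bash
python3 -m crank '{"travel":[[0.1,0,0],[0.1,0,-0.3],[0.1,0,-0.6],[0.1,0,-0.9],[0.1,0,-0.9]],"turn":[[0,0,0],[0,0,0],[0,0,0],[0,0,0],[0,0,0]],"gripper":[0.5,0.5,0.5,0.5,0.5]}'
python3 -m crank '{"travel":[[0,0,-0.2],[0,0,-0.4],[0,0,-0.5],[0,0,-0.5],[0,0,-0.5]],"turn":[[0,0,0],[0,0,0],[0,0,0],[0,0,0],[0,0,0]],"gripper":[0.5,0.5,0.5,0.5,0.5]}'
```

```text
clock: 25.25
position: [0.5286, 0.1239, 0.0717]
tool_rot: [-3.142, -0.0, -0.087]
force: [-0.9, 0.6, -2.1]
grip_width: 0.0594
finger_force: 56.1
clock: 25.75
position: [0.5286, 0.1239, 0.0666]
tool_rot: [-3.142, 0.0, -0.087]
force: [-0.1, 0.8, -1.4]
grip_width: 0.0594
finger_force: 56.1
```

```bash
python3 -m crank '{"travel":[[0,0,-0.2],[0,0,-0.3],[0,0,-0.3],[0,0,-0.3],[0,0,-0.3]],"turn":[[0,0,0],[0,0,0],[0,0,0],[0,0,0],[0,0,0]],"gripper":[0.5,0.5,0.5,0.4,0.2]}'
python3 -m crank '{"travel":[[0,0,0],[0,0,0],[0,0,3],[0,0,8],[0,0,12]],"turn":[[0,0,0],[0,0,0],[0,0,0],[0,0,0],[0,0,0]],"gripper":[0,0,0,0,0.5]}'
python3 -m crank '{"travel":[[0,0,5],[0,0,10],[0,0,12],[0,0,12],[0,0,12]],"turn":[[0,0,0],[0,0,0],[0,0,0],[0,0,0],[0,0,0]],"gripper":[0.5,0.5,0.5,0.5,0.5]}'
python3 - <<'E'
from h import *
f=bot.grab_frame("scene")
cv2.imwrite("pics/s6.png",cv2.resize(f["pixels"][190:310,240:400,::-1],(800,600),interpolation=cv2.INTER_CUBIC))
E
```

```text
clock: 26.25
position: [0.5287, 0.1239, 0.0637]
tool_rot: [-3.142, -0.0, -0.087]
force: [0.1, 0.0, 0.6]
grip_width: 0.0678
finger_force: 0.0
clock: 26.75
position: [0.5286, 0.1239, 0.1857]
tool_rot: [-3.141, -0.0, -0.087]
force: [0.5, 0.9, -0.4]
grip_width: 0.0732
finger_force: 0.0
clock: 27.25
position: [0.5285, 0.1238, 0.3034]
tool_rot: [-3.142, -0.0, -0.087]
force: [0.2, -0.6, -0.1]
grip_width: 0.0429
finger_force: 0.0
```

View pics/s6.png

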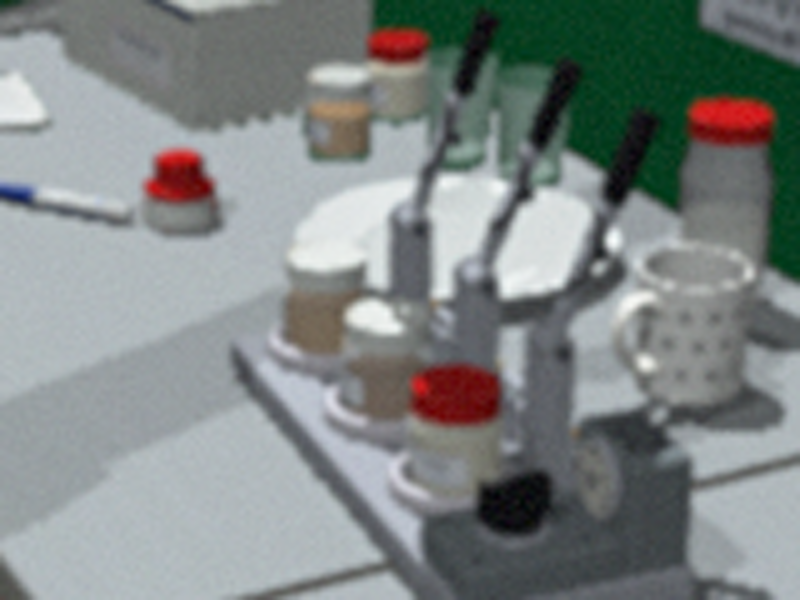

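The scene crop shows all three jars upright in their sockets and all levers open. Now I'll close the left lever.

```bash
python3 -m crank '{"travel":[[4,-0.3,0],[8,-0.7,0],[12,-1,0],[12,-1,0],[12,-1,-3]],"turn":[[0,0,0],[0,0,0],[0,0,0],[0,0,0],[0,0,0]],"gripper":[0.5,0.5,0.5,0.5,0.5]}'
python3 -m crank '{"travel":[[0,0,-3],[0,0,-6],[0,0,-6],[0,0,-6],[0,0,-6]],"turn":[[0,0,0],[0,0,0],[0,0,0],[0,0,0],[0,0,0]],"gripper":[0.5,0.5,0.5,0.9,0.9]}' 30
python3 -m crank '{"travel":[[0,0,0],[0,0,0],[0,0,0],[-2.3,0.2,0.8],[-4.8,0.4,1.1]],"turn":[[0,0,0],[0,0,0],[0,0,0],[0,0,0],[0,0,0]],"gripper":[0.9,0.9,0.9,0.9,0.9]}'
```

```text
clock: 27.8
position: [0.6501, 0.1139, 0.2739]
tool_rot: [-3.141, -0.002, -0.087]
force: [0.2, 0.1, -0.6]
grip_width: 0.0426
finger_force: 0.0
clock: 28.3
position: [0.649, 0.1138, 0.215]
tool_rot: [-3.141, -0.001, -0.087]
force: [-2.0, -2.6, -5.2]
grip_width: 0.0174
finger_force: 31.9
clock: 28.8
position: [0.6013, 0.1181, 0.2255]
tool_rot: [-3.141, -0.003, -0.087]
force: [5.0, 3.4, -7.3]
grip_width: 0.0177
finger_force: 31.2
```

```bash
python3 -m crank '{"travel":[[-2.5,0.2,-0.2],[-4.9,0.4,-0.8],[-7.1,0.6,-2],[-9,0.8,-3.5],[-10.6,0.9,-5.4]],"turn":[[0,0,0],[0,0,0],[0,0,0],[0,0,0],[0,0,0]],"gripper":[0.9,0.9,0.9,0.9,0.9]}'
python3 -m crank '{"travel":[[-1.2,0.1,-2.2],[-1.9,0.2,-4.5],[-2.2,0.2,-6.5],[-2.2,0.2,-7],[-2.2,0.2,-7.3]],"turn":[[0,0,0],[0,0,0],[0,0,0],[0,0,0],[0,0,0]],"gripper":[0.9,0.9,0.9,0.9,0.9]}'
```

```text
clock: 29.3
position: [0.4946, 0.1279, 0.1716]
tool_rot: [-3.14, -0.003, -0.086]
force: [6.2, 5.9, -0.3]
grip_width: 0.0173
finger_force: 29.2
clock: 29.8
position: [0.4731, 0.1299, 0.0987]
tool_rot: [-3.14, -0.001, -0.086]
force: [-10.5, -0.5, 45.3]
grip_width: 0.0177
finger_force: 37.5
```

```bash
python3 -m crank '{"travel":[[0,0,0.2],[0,0,0.2],[0,0,1],[0,0,5],[0,0,10]],"turn":[[0,0,0],[0,0,0],[0,0,0],[0,0,0],[0,0,0]],"gripper":[0.5,0.5,0.5,0.5,0.5]}'
python3 -m crank '{"travel":[[0,-3,5],[0,-6,10],[4,-9,10],[8,-12.5,10],[12,-12.5,10]],"turn":[[0,0,0],[0,0,0],[0,0,0],[0,0,0],[0,0,0]],"gripper":[0.5,0.5,0.5,0.5,0.5]}'
python3 -m crank '{"travel":[[4.6,0,0],[4.6,0,0],[4.6,0,-3],[4.6,0,-6],[4.6,0,-9]],"turn":[[0,0,0],[0,0,0],[0,0,0],[0,0,0],[0,0,0]],"gripper":[0.5,0.5,0.5,0.5,0.5]}'
```

```text
clock: 30.3
position: [0.4716, 0.1286, 0.1982]
tool_rot: [3.14, 0.003, -0.086]
force: [0.3, 0.1, 0.7]
grip_width: 0.0431
finger_force: 0.0
clock: 30.8
position: [0.5935, -0.0008, 0.2999]
tool_rot: [3.14, -0.003, -0.091]
force: [1.5, 1.6, 1.5]
grip_width: 0.0427
finger_force: 0.0
clock: 31.3
position: [0.6382, 0.004, 0.2073]
tool_rot: [-3.141, -0.0, -0.087]
force: [0.0, 0.2, 0.5]
grip_width: 0.0425
finger_force: 0.0
```

```bash
python3 -m crank '{"travel":[[0.2,0,0.3],[0.2,0,0.3],[0.2,0,0.3],[0.2,0,0.3],[0.2,0,0.3]],"turn":[[0,0,0],[0,0,0],[0,0,0],[0,0,0],[0,0,0]],"gripper":[0.7,0.9,0.9,0.9,0.9]}'
python3 -m crank '{"travel":[[-2.3,0.2,0.8],[-4.8,0.4,1.1],[-7.3,0.6,0.9],[-9.7,0.8,0.3],[-11.9,1,-0.8]],"turn":[[0,0,0],[0,0,0],[0,0,0],[0,0,0],[0,0,0]],"gripper":[0.9,0.9,0.9,0.9,0.9]}'
python3 -m crank '{"travel":[[-1.9,0.2,-1.5],[-3.5,0.3,-3.4],[-4.7,0.4,-5.6],[-5.4,0.5,-8],[-5.7,0.5,-9.7]],"turn":[[0,0,0],[0,0,0],[0,0,0],[0,0,0],[0,0,0]],"gripper":[0.9,0.9,0.9,0.9,0.9]}'
python3 -m crank '{"travel":[[0,0,-0.5],[0,0,-0.9],[0,0,-0.9],[0,0,-0.9],[0,0,-0.9]],"turn":[[0,0,0],[0,0,0],[0,0,0],[0,0,0],[0,0,0]],"gripper":[0.9,0.9,0.9,0.9,0.9]}'
```

```text
clock: 31.8
position: [0.6409, 0.004, 0.2117]
tool_rot: [-3.141, -0.001, -0.087]
force: [-3.1, 0.7, 0.5]
grip_width: 0.0177
finger_force: 34.8
clock: 32.3
position: [0.5229, 0.0148, 0.2049]
tool_rot: [-3.14, -0.006, -0.086]
force: [6.3, 6.6, -0.5]
grip_width: 0.0175
finger_force: 33.9
clock: 32.8
position: [0.4655, 0.02, 0.1058]
tool_rot: [-3.14, -0.003, -0.086]
force: [3.9, 6.8, 2.5]
grip_width: 0.0178
finger_force: 30.8
clock: 33.3
position: [0.4653, 0.0201, 0.0973]
tool_rot: [-3.14, -0.001, -0.086]
force: [-3.3, 9.7, -2.1]
grip_width: 0.0176
finger_force: 30.4
```

```bash
python3 -m crank '{"travel":[[0,0,-0.3],[0,0,-0.6],[0,0,-0.6],[0,0,-0.6],[0,0,-0.6]],"turn":[[0,0,0],[0,0,0],[0,0,0],[0,0,0],[0,0,0]],"gripper":[0.9,0.9,0.9,0.9,0.9]}'
```

```text
clock: 33.8
position: [0.4668, 0.0199, 0.0929]
tool_rot: [-3.14, -0.005, -0.086]
force: [-8.2, 5.3, 36.3]
grip_width: 0.0177
finger_force: 39.2
```

```bash
python3 -m crank '{"travel":[[0,0,0.2],[0,0,0.2],[0,0,1],[0,0,5],[0,0,10]],"turn":[[0,0,0],[0,0,0],[0,0,0],[0,0,0],[0,0,0]],"gripper":[0.5,0.5,0.5,0.5,0.5]}'
python3 -m crank '{"travel":[[0,-3,5],[0,-6,10],[4,-9,10.5],[8,-12.4,10.5],[12,-12.4,10.5]],"turn":[[0,0,0],[0,0,0],[0,0,0],[0,0,0],[0,0,0]],"gripper":[0.5,0.5,0.5,0.5,0.5]}'
python3 -m crank '{"travel":[[4,0,0],[4,0,0],[4,0,-3],[4,0,-6],[4,0,-8.6]],"turn":[[0,0,0],[0,0,0],[0,0,0],[0,0,0],[0,0,0]],"gripper":[0.5,0.5,0.5,0.5,0.5]}'
```

```text
clock: 34.3
position: [0.4637, 0.0187, 0.1913]
tool_rot: [3.141, 0.003, -0.087]
force: [0.9, -0.5, 0.4]
grip_width: 0.0426
finger_force: 0.0
clock: 34.8
position: [0.5853, -0.1099, 0.298]
tool_rot: [3.14, -0.003, -0.092]
force: [-0.2, 0.6, 0.6]
grip_width: 0.0429
finger_force: 0.0
clock: 35.3
position: [0.6241, -0.1052, 0.2089]
tool_rot: [-3.142, 0.0, -0.087]
force: [0.2, 0.1, -0.3]
grip_width: 0.0429
finger_force: 0.0
```

```bash
python3 -m crank '{"travel":[[0.3,0,0.4],[0.3,0,0.4],[0.3,0,0.4],[0.3,0,0.4],[0.3,0,0.4]],"turn":[[0,0,0],[0,0,0],[0,0,0],[0,0,0],[0,0,0]],"gripper":[0.7,0.9,0.9,0.9,0.9]}'
python3 -m crank '{"travel":[[-2.3,0.2,0.8],[-4.8,0.4,1.1],[-7.3,0.6,0.9],[-9.7,0.8,0.3],[-11.9,1,-0.8]],"turn":[[0,0,0],[0,0,0],[0,0,0],[0,0,0],[0,0,0]],"gripper":[0.9,0.9,0.9,0.9,0.9]}'
python3 -m crank '{"travel":[[-1.9,0.2,-1.5],[-3.5,0.3,-3.4],[-4.7,0.4,-5.6],[-5.4,0.5,-8],[-5.7,0.5,-9.7]],"turn":[[0,0,0],[0,0,0],[0,0,0],[0,0,0],[0,0,0]],"gripper":[0.9,0.9,0.9,0.9,0.9]}'
python3 -m crank '{"travel":[[0,0,-0.5],[0,0,-0.9],[0,0,-1.1],[0,0,-1.1],[0,0,-1.1]],"turn":[[0,0,0],[0,0,0],[0,0,0],[0,0,0],[0,0,0]],"gripper":[0.9,0.9,0.9,0.9,0.9]}'
```

```text
clock: 35.8
position: [0.6281, -0.1052, 0.2149]
tool_rot: [-3.142, -0.002, -0.087]
force: [-0.8, -0.3, 4.2]
grip_width: 0.0178
finger_force: 35.2
clock: 36.3
position: [0.5094, -0.0944, 0.2073]
tool_rot: [-3.141, -0.005, -0.086]
force: [7.6, 4.0, -2.9]
grip_width: 0.0179
finger_force: 33.5
clock: 36.8
position: [0.4516, -0.0892, 0.1084]
tool_rot: [-3.141, -0.001, -0.086]
force: [1.5, 7.9, 3.6]
grip_width: 0.0176
finger_force: 30.8
clock: 37.3
position: [0.4514, -0.0891, 0.0979]
tool_rot: [-3.141, 0.001, -0.086]
force: [-6.2, 8.5, -0.2]
grip_width: 0.0171
finger_force: 30.6
```

```bash
python3 -m crank '{"travel":[[0,0,-0.3],[0,0,-0.6],[0,0,-0.7],[0,0,-0.7],[0,0,-0.7]],"turn":[[0,0,0],[0,0,0],[0,0,0],[0,0,0],[0,0,0]],"gripper":[0.9,0.9,0.9,0.9,0.9]}'
```

```text
clock: 37.8
position: [0.4532, -0.0893, 0.0926]
tool_rot: [-3.141, -0.004, -0.086]
force: [-7.9, 8.8, 40.1]
grip_width: 0.0175
finger_force: 40.0
```

```bash
python3 -m crank '{"travel":[[0,0,0.2],[0,0,0.2],[0,0,1],[0,0,5],[0,0,10]],"turn":[[0,0,0],[0,0,0],[0,0,0],[0,0,0],[0,0,0]],"gripper":[0.5,0.5,0.5,0.5,0.5]}'
python3 -m crank '{"travel":[[0,0,5],[0,0,10],[0,0,12],[0,0,12],[0,0,12]],"turn":[[0,0,0],[0,0,0],[0,0,0],[0,0,0],[0,0,0]],"gripper":[0.5,0.5,0.5,0.5,0.5]}'
python3 - <<'E'
from h import *
f=bot.grab_frame("scene")
cv2.imwrite("pics/s7.png",cv2.resize(f["pixels"][190:310,240:400,::-1],(800,600),interpolation=cv2.INTER_CUBIC))
for y in(.15,.04,-.07):
  print([((proj(f,[lever(y,t,.157)])[0]-[240,190])*5).round(0).tolist() for t in(0,.1,.2)])
E
```

```text
clock: 38.3
position: [0.4506, -0.09, 0.1912]
tool_rot: [-3.142, 0.003, -0.087]
force: [2.2, -0.8, 0.2]
grip_width: 0.0428
finger_force: 0.0
clock: 38.8
position: [0.4514, -0.0902, 0.3108]
tool_rot: [-3.142, -0.001, -0.087]
force: [0.0, -0.3, -0.4]
grip_width: 0.0431
finger_force: 0.0
[[192.0, 253.0], [193.0, 232.0], [195.0, 210.0]]
[[248.0, 315.0], [249.0, 292.0], [252.0, 269.0]]
[[311.0, 385.0], [312.0, 361.0], [315.0, 336.0]]
```

View pics/s7.png

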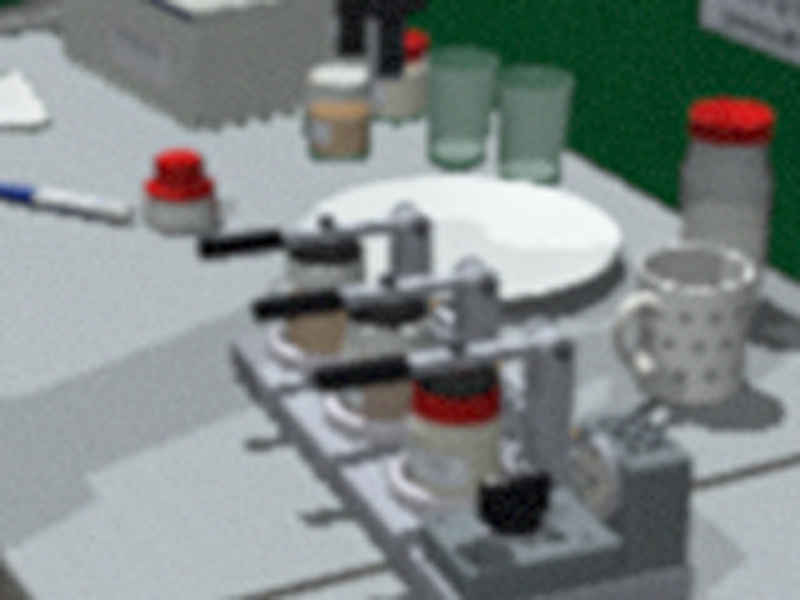

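All three levers are level (tips at crop (200,247), (255,310), (315,380), close to the predictions for 0 rad) with their pads on the lids. The key is at (515,495). Next is the key.

```bash
python3 -m crank '{"travel":[[1,-3,0],[2,-6,0],[4.1,-10.5,-5],[4.1,-10.5,-10],[4.1,-10.5,-14]],"turn":[[0,0,0],[0,0,0],[0,0,0],[0,0,0],[0,0,0]],"gripper":[0.5,0.5,0.5,0.5,0.5]}'
python3 -m crank '{"travel":[[0,0,-4],[0,0,-4],[0,0,-4],[0,0,-4],[0,0,-4]],"turn":[[0,0,0],[0,0,0],[0,0,0],[0,0,0],[0,0,0]],"gripper":[0.5,0.5,0.5,0.5,0.5]}'
python3 - <<'E'
from h import *
print(bot.observe()["qpos"].round(3),bot.observe()["position"])
f=bot.grab_frame("scene")
cv2.imwrite("pics/s8.png",cv2.resize(f["pixels"][230:320,300:420,::-1],(800,600),interpolation=cv2.INTER_CUBIC))
E
```

```text
clock: 39.35
position: [0.492, -0.1962, 0.1738]
tool_rot: [3.141, 0.001, -0.088]
force: [1.5, -0.2, -1.0]
grip_width: 0.0427
finger_force: 0.0
clock: 39.85
position: [0.4934, -0.195, 0.1383]
tool_rot: [3.141, -0.003, -0.087]
force: [0.3, 0.1, -0.6]
grip_width: 0.0428
finger_force: 0.0
[ 0.233  0.498  0.043  1.938 -0.031  0.703 -1.363] [ 0.49338303 -0.1950292   0.13834698]
```

View pics/s8.png

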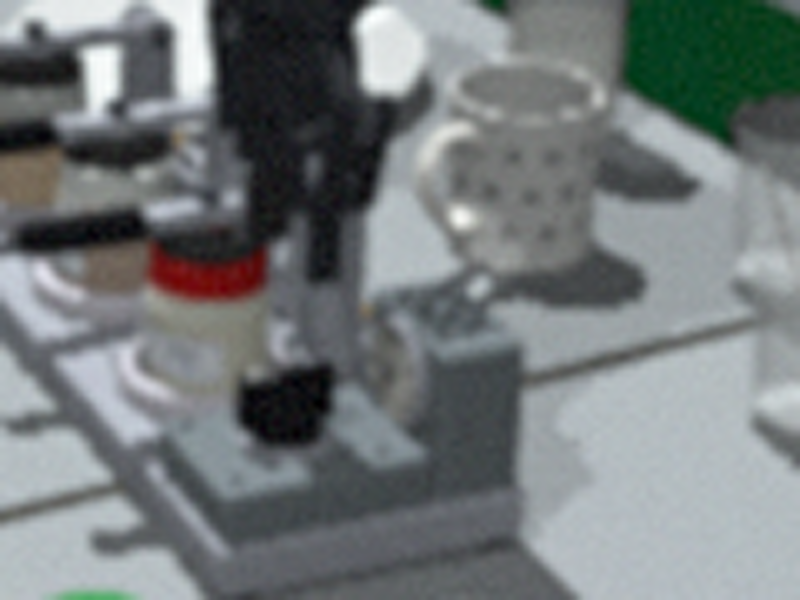

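The gripper hangs above the key (crop (285,405)), in line with it. The wrist range wouldn't allow 1.2 rad clockwise from here (q7 = -1.36), so I'll use the half-turned grasp.

```bash

python3 -m crank '{"travel":[[0,0,1],[0,0,2],[0,0,2],[0,0,2],[0,0,2]],"turn":[[0,0,8],[0,0,16],[0,0,24],[0,0,32],[0,0,40]],"gripper":[0.5,0.5,0.5,0.5,0.5]}'
python3 -m crank '{"travel":[[0,0,0],[0,0,0],[0,0,0],[0,0,0],[0,0,0]],"turn":[[0,0,8],[0,0,16],[0,0,24],[0,0,32],[0,0,40]],"gripper":[0.5,0.5,0.5,0.5,0.5]}'
python3 -m crank '{"travel":[[0,0,0],[0,0,0],[0,0,0],[0,0,0],[0,0,0]],"turn":[[0,0,8],[0,0,16],[0,0,24],[0,0,32],[0,0,40]],"gripper":[0.5,0.5,0.5,0.5,0.5]}'
python3 -m crank '{"travel":[[0,0,0],[0,0,0],[0,0,0],[0,0,0],[0,0,0]],"turn":[[0,0,8],[0,0,16],[0,0,24],[0,0,32],[0,0,40]],"gripper":[0.5,0.5,0.5,0.5,0.5]}'
python3 -m crank '{"travel":[[0,0,0],[0,0,0],[0,0,0],[0,0,0],[0,0,0]],"turn":[[0,0,8],[0,0,16],[0,0,20],[0,0,20],[0,0,20]],"gripper":[0.5,0.5,0.5,0.5,0.5]}'
python3 -c "
from workcell import bot
print(bot.observe()['qpos'].round(3))"
```

```text
clock: 40.4
position: [0.4928, -0.195, 0.1577]
tool_rot: [3.14, -0.001, 0.617]
force: [-0.7, -0.0, 0.5]
grip_width: 0.0431
finger_force: 0.0
clock: 40.9
position: [0.4928, -0.1951, 0.1576]
tool_rot: [3.14, 0.001, 1.315]
force: [0.5, -0.1, 0.1]
grip_width: 0.0428
finger_force: 0.0
clock: 41.4
position: [0.4928, -0.1952, 0.1576]
tool_rot: [3.141, 0.002, 2.013]
force: [-0.0, -1.2, 0.0]
grip_width: 0.0428
finger_force: 0.0
clock: 41.9
position: [0.4927, -0.1952, 0.1575]
tool_rot: [-3.141, 0.002, 2.711]
force: [0.2, -0.6, -0.1]
grip_width: 0.0424
finger_force: 0.0
clock: 42.4
position: [0.4926, -0.1951, 0.157]
tool_rot: [-3.141, 0.001, 3.052]
force: [0.3, -0.1, 0.0]
grip_width: 0.0429
finger_force: 0.0
[ 0.814  0.566 -0.754  1.894  0.498  0.877  1.291]
```

```bash

python3 -m crank '{"travel":[[0,0,-3],[0,0,-6],[0,0,-8],[0,0,-9.1],[0,0,-9.1]],"turn":[[0,0,0],[0,0,0],[0,0,0],[0,0,0],[0,0,0]],"gripper":[0.5,0.5,0.5,0.5,0.5]}'
python3 -m crank '{"travel":[[0,0,0],[0,0,0],[0,0,0],[0,0,0],[0,0,0]],"turn":[[0,0,0],[0,0,0],[0,0,0],[0,0,0],[0,0,0]],"gripper":[0.7,0.95,0.95,0.95,0.95]}' 30
```

```text
clock: 42.9
position: [0.4922, -0.1945, 0.0648]
tool_rot: [3.141, -0.001, 3.054]
force: [-0.2, -0.6, 0.5]
grip_width: 0.0426
finger_force: 0.0
clock: 43.4
position: [0.493, -0.1952, 0.0666]
tool_rot: [-3.141, 0.002, 3.054]
force: [-0.9, 0.1, 5.7]
grip_width: 0.0115
finger_force: 33.7
```

```bash

python3 -m crank '{"travel":[[0,0,0],[0,0,0],[0,0,0],[0,0,0],[0,0,0]],"turn":[[0,0,-7],[0,0,-14],[0,0,-21],[0,0,-28],[0,0,-35]],"gripper":[0.95,0.95,0.95,0.95,0.95]}' 40
python3 -m crank '{"travel":[[0,0,0],[0,0,0],[0,0,0],[0,0,0],[0,0,0]],"turn":[[0,0,-7],[0,0,-14],[0,0,-21],[0,0,-28],[0,0,-33]],"gripper":[0.95,0.95,0.95,0.95,0.95]}'
python3 -m crank '{"travel":[[0,0,0],[0,0,0],[0,0,0],[0,0,0],[0,0,0]],"turn":[[0,0,-2],[0,0,-3],[0,0,-3],[0,0,-3],[0,0,-3]],"gripper":[0.95,0.95,0.95,0.95,0.95]}'
python3 -c "
from workcell import bot
s=bot.observe();print(s['moment'],s['qpos'].round(2))"
```

```text
clock: 43.9
position: [0.4931, -0.195, 0.0666]
tool_rot: [3.141, 0.002, 2.439]
force: [-0.8, 1.3, 4.6]
grip_width: 0.0113
finger_force: 40.4
clock: 44.4
position: [0.4935, -0.1948, 0.0666]
tool_rot: [3.139, 0.001, 1.863]
force: [1.6, 0.6, 5.3]
grip_width: 0.0113
finger_force: 40.2
clock: 44.9
position: [0.4935, -0.1947, 0.0666]
tool_rot: [3.14, 0.001, 1.818]
force: [1.8, 0.9, 10.6]
grip_width: 0.0114
finger_force: 42.0
[ 0.27887846 -0.06695276  0.58536927] [ 0.51  0.63 -0.34  1.96  0.36  0.6   0.19]
```

```bash

python3 -m crank '{"travel":[[0,0,0],[0,0,0],[0,0,0],[0,0,0],[0,0,0]],"turn":[[0,0,7],[0,0,14],[0,0,21],[0,0,28],[0,0,35]],"gripper":[0.95,0.95,0.95,0.95,0.95]}'
python3 -m crank '{"travel":[[0,0,0],[0,0,0],[0,0,0],[0,0,0],[0,0,0]],"turn":[[0,0,7],[0,0,14],[0,0,21],[0,0,28],[0,0,34]],"gripper":[0.95,0.95,0.95,0.95,0.95]}'
python3 -m crank '{"travel":[[0,0,0],[0,0,0],[0,0,0],[0,0,3],[0,0,7]],"turn":[[0,0,0],[0,0,0],[0,0,0],[0,0,0],[0,0,0]],"gripper":[0.5,0.5,0.5,0.5,0.5]}'
python3 -m crank '{"travel":[[0,0,5],[0,0,10],[0,0,13],[-2,0,13],[-5,0,13]],"turn":[[0,0,0],[0,0,0],[0,0,0],[0,0,0],[0,0,0]],"gripper":[0.5,0.5,0.5,0.5,0.5]}'
python3 - <<'E'
from h import *
f=bot.grab_frame("scene");g=bot.grab_frame("top")
a=cv2.resize(f["pixels"][200:310,250:390],(509,400),interpolation=cv2.INTER_CUBIC);b=cv2.resize(g["pixels"][190:290,275:455],(720,400)[::1],interpolation=cv2.INTER_CUBIC)
b=cv2.resize(g["pixels"][200:280,390:450],(290,400),interpolation=cv2.INTER_CUBIC)
cv2.imwrite("pics/e.png",np.hstack([a,b])[:,:,::-1])
E
```

```text
clock: 45.4
position: [0.4932, -0.1949, 0.0666]
tool_rot: [3.141, 0.002, 2.433]
force: [-0.6, 2.1, 10.3]
grip_width: 0.0109
finger_force: 41.2
clock: 45.9
position: [0.493, -0.1952, 0.0666]
tool_rot: [-3.141, 0.002, 3.026]
force: [-2.3, -1.5, 10.8]
grip_width: 0.011
finger_force: 41.3
clock: 46.4
position: [0.4915, -0.1942, 0.1352]
tool_rot: [3.14, -0.003, 3.02]
force: [0.5, -1.8, 0.5]
grip_width: 0.0422
finger_force: 0.0
clock: 46.9
position: [0.4429, -0.1944, 0.2661]
tool_rot: [-3.142, 0.002, 3.02]
force: [-0.7, -0.2, -0.3]
grip_width: 0.0428
finger_force: 0.0
```

View pics/e.png

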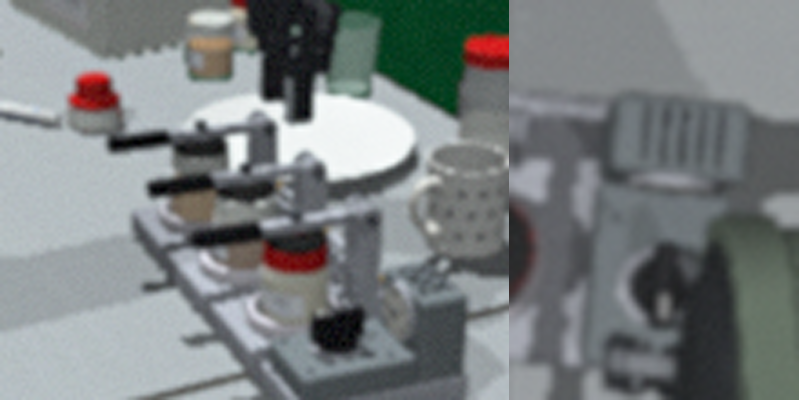

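The levers are down, the jars are seated, the key at (338,328) is back at rest and the gripper is clear. Handing in.

```bash
python3 -c "
from workcell import bot
print(bot.job_done())"
```

```text
the job is handed in; nothing more can be done
None
```

The job is handed in, with no verdict returned: all three jars are seated in their own sockets, all three levers are down, and the key was twisted to its stop afterwards and is back at rest.

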